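# Set the thickness gate of a flatbread bench with its setting block

## Task

Get the thickness gate ready: move every bread stamp off its bed into the white tray, then take the setting block from the blue mat and push it along the bed under the raised red pad until it meets the end stop. With the yellow key (never with the fingers) turn the stop screw down until the block just drags: drawn back slowly by its orange knob while still under the pad, the block must creep along with the green part of the sprung rod at its edge. Leave the screw so set, lay the block back on the blue mat and stand the key back on its post, leaving the other loose things on the bench alone.

Things in the scene. Friction and masses are not known exactly. Their poses are not given: they have to be found in the camera images.
- gate: Thickness gate, fixed. Origin under it on the table; x along the bed, away from the robot; z up. Aluminium bed: top z 10 mm, x -170 to 115, y -85 to 85. Blue bridge at x 50 (34 mm deep): legs from y 45 mm outwards each side, beam z 70 to 86. Stop screw on the beam at (50, 0), red pad below it. Dark end stop: face at x 105, top z 26, 80 mm wide. Blocks go in from the robot's side.
- screw (a joint): Angle of the stop screw in rad, 0 to 7, growing clockwise seen from above. Each rad clockwise lowers the pad 2 mm; it stays where it is left (friction 0.12 N m). It starts backed off, so that the pad clears the setting block by 1 to 6 mm; the height of the pad at a given angle is not the same every day.
- screw_head (a point): Middle of the top of the screw's round brass collar (28 mm across, 89 mm above the table), on the screw's axis; it turns with the screw, not rising or sinking. Above it stands a steel square 12 x 12 mm, 14 mm high, then a 5 mm cone; the square's sides are along this point's x and y axes.
- pad: Red ball-shaped foot, radius 12 mm, under the bridge. Origin at its lowest point. It gives upward by up to 6 mm on a spring in the screw's end, 2 N per mm of compression from zero; free, it hangs at its lowest.
- block: Steel setting block 90 x 40 x 20 mm, 0.3 kg, origin at the centre of its underside, long axis x. From its -x end comes a sprung rod with a hinged link (loose about y, 0.2 rad either way) and the orange knob. Pick it up across its 40 mm width.
- block_front (a point): Middle of the lower edge of the block's front (+x) end, 45 mm ahead of the block's origin.
- knob (a point): On the orange pull knob of the block (20 x 22 mm, 40 mm tall, its foot 1 mm above what the block stands on), 25 mm above the block's underside and, with the gauge at rest, 94 mm from the block's origin in its -x direction. 39 mm are free between knob and block, save for the link. Top of the knob 16 mm above this point.
- gauge (a joint): How far the sprung rod is pulled out of the block, in m, 0 to 0.045; 0.25 N per mm from zero; it springs back when let go. The colour of the rod at the block's end face shows it: white up to 14 mm, green from 14 to 32 mm, red beyond. With nothing on top the block slides on the bed at about 5 to 7 mm, and each newton of the pad adds 3 to 4.5 mm.
- mat: Thin blue mat 170 x 90 x 3 mm, fixed on the table, long axis x; origin at the centre of its underside. The block's place.
- key: Socket key, 120 mm tall, 0.13 kg, upright; origin at the centre of its lower end. Square socket 14.4 mm wide, 20 mm deep, in a steel end 22 mm square; shaft 16 mm thick up to z 60; yellow square handle 24 x 24 mm from z 60 to 120, its faces and the socket's along x and y. Set on the screw (socket over the square, end on the collar) or on its post it stands by itself.
- stand: Key post, fixed: wooden foot 70 x 70 x 12 mm with a steel square 12 x 12 mm, 14 mm high and a 5 mm cone on top of it, sides along its x and y. Origin at the centre of the underside; the key stands on the foot, its lower end at z 12 mm.
- tray: White plastic tray, fixed, 130 mm (x) x 200 mm (y), 28 mm high, walls 4 mm, floor 4 to 5 mm thick, open on top; origin at the centre of its underside.
- stamp_1: Wooden bread stamp, 0.09 kg: foot 44 mm across and 18 mm high, round handle 24 mm thick from 18 to 70 mm. Origin at the centre of its underside. Stands on the gate's bed at the start, or is absent.
- stamp_2: Wooden bread stamp, 0.09 kg: foot 44 mm across and 18 mm high, round handle 24 mm thick from 18 to 70 mm. Origin at the centre of its underside. Stands on the gate's bed at the start, or is absent.
- stamp_3: Wooden bread stamp, 0.09 kg: foot 44 mm across and 18 mm high, round handle 24 mm thick from 18 to 70 mm. Origin at the centre of its underside. Stands on the gate's bed at the start, or is absent.
- stamp_4: Wooden bread stamp, 0.09 kg: foot 44 mm across and 18 mm high, round handle 24 mm thick from 18 to 70 mm. Origin at the centre of its underside. Stands on the gate's bed at the start, or is absent.
- salt_jar: Bystander: clear jar with green cap, 52 mm across, 85 mm tall. Leave alone.
- clear_box: Bystander: clear food box 106 x 176 x 53 mm. Leave alone.
- coin_box: Bystander: dark wooden coin box 114 x 114 x 106 mm. Leave alone.
- spice_tin: Bystander: tin 60 mm across, 70 mm tall. Leave alone.
- bowl: Bystander: blue bowl 130 mm across, 50 mm tall. Leave alone.
Mind the look-alikes: they are no part of the job. What is shaped like the block but black or pink is not meant.

How it is judged:
On the way, in this order (a step that is already met when the one before it is completed fails the run):
1. the setting block lies on the bed against the end stop, under the pad, which is clear of it (x of block_front in the frame of gate above 0.099 m and y of block_front in the frame of gate between -0.025 and 0.025 m and z of block in the frame of gate between 0.006 and 0.014 m and angle between the x axis of block and the x axis of gate, either way round below 0.25 rad and contact force between pad and block below 0.1 N), for 0.2 s.
2. with the key on the screw, the pad is brought down on the block (horizontal distance between key and screw_head below 0.006 m and distance between key and screw_head below 0.012 m and contact force between pad and block above 0.4 N), for 0.2 s.
3. the block creeps back under the pad, drawn by its knob, with the gauge in the green (14 to 32 mm) (value of joint gauge between 0.014 and 0.032 m and linear speed of block above 0.003 m/s and contact force between pad and block above 0.4 N and x of block in the frame of gate above 0 m and contact force between the fingers and block above 0.5 N), for 0.3 s.
At the end, for the whole second after the job is handed in: Every bread stamp present lies in the tray; the free pad hangs 0.2 to 4.5 mm lower than the block's top stood (25.5 to 29.8 mm above the gate's underside); the block rests flat on the blue mat, its centre on the mat; the key stands fully down and upright on its post; all at rest (x of stamp_1 in the frame of tray between -0.065 and 0.065 m and y of stamp_1 in the frame of tray between -0.1 and 0.1 m and z of each of stamp_1, stamp_2, stamp_3, stamp_4 in the frame of tray below 0.035 m and linear speed of each of stamp_1, stamp_2, stamp_3, stamp_4, block, key below 0.02 m/s and x of stamp_2 in the frame of tray between -0.065 and 0.065 m and y of stamp_2 in the frame of tray between -0.1 and 0.1 m and x of stamp_3 in the frame of tray between -0.065 and 0.065 m and y of stamp_3 in the frame of tray between -0.1 and 0.1 m and x of stamp_4 in the frame of tray between -0.065 and 0.065 m and y of stamp_4 in the frame of tray between -0.1 and 0.1 m and z of pad in the frame of gate between 0.0255 and 0.0298 m and x of block in the frame of mat between -0.085 and 0.085 m and y of block in the frame of mat between -0.045 and 0.045 m and z of block in the frame of mat between -0.002 and 0.008 m and horizontal distance between key and stand below 0.006 m and z of key in the frame of stand between 0.008 and 0.016 m and angle between key's own z axis and vertical below 0.15 rad); the robot touches nothing.
It fails at once if the screw is touched by the fingers (contact force between the fingers and screw above 1 N).
It fails at once if the pad is screwed down hard on the block (over 11 N) (contact force between pad and block above 11 N).
It fails at once if a bystander is knocked aside (over 30 mm) (distance of any of salt_jar, clear_box, coin_box, spice_tin, bowl from where it was at the start of the episode above 0.03 m).
Of stamp_1, stamp_2, stamp_3, stamp_4 only 2 to 3 are there at a start; the rules pass over those that are not, and their reading is None.
At some moment in a run one of stamp_1, stamp_2, stamp_3, stamp_4, block may be knocked a few centimetres aside while the robot is not near it.
It also fails if it takes over 210 s, if anything falls off the work surface, if the arm or the gripper's body presses on something with over 40 N, if the wrist force passes 120 N, or if a joint passes its speed limit or range.

## Robot

A 6-joint arm with a two-finger parallel gripper is mounted at the origin on the work surface. World frame = base frame: x ahead of the robot, y to its left, z up, the work surface at z = 0. Lengths are in m, angles in rad, forces in N, time in s.
With the tool pointing down it reaches from about 0.375 to 0.975 m from the base axis. Payload 3.8 kg.
Tool frame: the origin (TCP) lies midway between the tips of the shut fingers; the grasp point (between the pads) lies 19 mm behind it; z points along the fingers, y is the direction in which the jaws open and shut (so a half turn about z gives the same grasp; the last joint's range is limited). The gripper opens to 85 mm and grips with 20 to 120 N. Pads are 22 mm wide; open, the fingers measure 114 mm over their backs; the gripper's body (76 mm by 85 mm) begins 54 mm behind the grasp point. The pads swing forward as they close: fully open they stand 13 mm farther back than shut.
Start: joints at [-1.27, 0.264, 1.604, -0, 1.274, -0.037], TCP at [0.224, -0.637, 0.231] pointing down, gripper open.
Joint ranges: [-2.63, 2.63], [-0.94, 2.18], [0.31, 2.57], [-1.31, 4.45], [0, 2.66], [-2.55, 2.55]. Speed limits (rad/s): [2.57, 2.57, 3.14, 3.14, 3.14, 3.14].

## Interface

Orientations are given as a rotation vector (axis times angle).
In Python, from workcell import bot gives the robot as it stands.
- The arm moves only by the shell command python3 -m inch 'ROWS' [FORCE]. ROWS is JSON, a list of rows, each an object of numbers: "dx", "dy", "dz": the shift along the tool's x, y, z in m; "ax", "ay", "az": the turn, a rotation vector about the tool's x, y, z in degrees; "fingers": the opening, from -1 (shut) to 1 (fully open). A call has 1 to 20 rows; each row is the pose to reach, as a shift and turn from the pose measured when the call began, along the tool's axes at that moment; what a row does not reach only later rows make up. A row lasts 1/8 s, in which the tool goes at most 62.5 mm and 10.7 degrees, less where a joint would pass 70% of its speed; a pose out of reach is approached as far as the arm can. A call with a gripper value outside its range is refused whole. The fingers move at their own pace and stop on an object; FORCE is the grip in N (left out, the last holds). Time passes only in rows, so rows that repeat a pose let the fingers close. It gives the time, the measured TCP pose, the force and the opening at its end, in the units of the state.
- bot.read_state(): the state, without advancing time (a new reading comes with each control period).
- bot.read_camera(name): name is "side" or "top" or "wrist"; returns (picture, depth): 420x560x3 uint8, blue, green, red; 420x560 float32, m along the optical axis (not along the pixel's ray), 0 where there is no reading.
- bot.get_calibration(name): a dict with "intrinsics" (3x3 intrinsics, pixels), "view" (4x4, takes a point from world to camera coordinates). Camera axes: x right, y down, z forward; pixel columns grow to the right and rows downward; lengths in m; the calibration is good to about 2 mm. The wrist camera is an equidistant fisheye: a pixel r from the principal point sees the ray r / f radians off the axis. A picture is of the moment at which its call begins: read the wrist's pose just before it. get_calibration takes no time and is no camera call; for the wrist camera it gives the pose at the moment of the call.
- bot.finish_job(): hands the job in, once; it reports no verdict.
Trained networks look in the newest picture that a camera, given by its name, has taken for a name from the list of things; names that differ only in an ending like _2 or _b are one class to them, and where a whole thing is asked for, a point or a joint stands for the part that bears it (a point fixed in the world has none). Each returns a list of dicts, best first, with "p" (0 to 1); they miss things now and then, are a little off and sometimes report something else, mostly with a low value. They report only what shows in the picture. A call takes as long as a camera call. They do not tell look-alikes from the thing itself.
- bot.masks_of(camera, thing): "region" (420x560 bool, what is visible of it) and "box" ([left, top, right, bottom] in pixels, round what is visible of it).
The state is a dict: "time": time; "q": joint angles; "joint_vel": joint speeds; "joint_torque": joint torques, N m; "tool_pos": TCP position; "tcp_rot": TCP orientation; "wrist_force": force on the tool from outside, world axes, zero at the start; "torque": the same for the moment, N m; "width": opening from 0.0 (shut) to 1.0 (fully open).
Only numpy, scipy, OpenCV 4.12 (cv2) and the standard library are available. Lean on these libraries where they do the work, as an engineer would, in place of code of your own. Each camera call takes 0.05 s, during which the arm holds its last target. There are 200 camera calls.

## Working session

There is one attempt and no reset: what is moved stays moved. The work goes in short steps, Python scripts to look and compute and a shell command to move; the robot and the scene stay as the last step left them, time stands still between calls to the robot, and variables do not carry over. Pictures are saved under pics/ and viewed, about 12 in all and at most 16, crops included, and the job is handed in when it is done.

```bash
ls; mkdir -p pics; cat > h.py <<'E'
import numpy as np,cv2
from workcell import bot
from scipy.spatial.transform import Rotation as R
def cloud(cam):
    img,d=bot.read_camera(cam);c=bot.get_calibration(cam)
    K=np.array(c["intrinsics"]);V=np.linalg.inv(np.array(c["view"]))
    v,u=np.mgrid[0:420,0:560].astype(float)
    x=(u-K[0,2])/K[0,0];y=(v-K[1,2])/K[1,1]
    if cam=="wrist":
        r=np.hypot(x,y);s=np.where(r>1e-6,np.tan(np.minimum(r,1.5))/np.maximum(r,1e-6),1);x=x*s;y=y*s
    P=np.stack([x*d,y*d,d,np.ones_like(d)],-1)@V.T
    P=P[...,:3];P[d<=0]=np.nan
    return img,P
def st():
    s=bot.read_state();print("t",round(s["time"],2),"pos",np.round(s["tool_pos"],4),"rot",np.round(s["tcp_rot"],3),"F",np.round(s["wrist_force"],1),"w",round(s["width"],3))
    M=R.from_rotvec(s["tcp_rot"]).as_matrix();print("toolx",np.round(M[:,0],3),"tooly",np.round(M[:,1],3),"toolz",np.round(M[:,2],3));return s,M
E
python3 - <<'E'
from h import *
st()
for c in ("top","side"):
    img,P=cloud(c);cv2.imwrite(f"pics/{c}0.png",img);np.save(f"pics/{c}0.npy",P)
    for n in ("gate","block","mat","key","stand","tray","stamp_1","screw_head","pad","knob"):
        for m in bot.masks_of(c,n)[:6]:
            r=m["region"];q=P[r];q=q[~np.isnan(q[:,0])]
            print(c,n,round(m["p"],2),np.round(m["box"]).astype(int), np.round(np.median(q,0),3) if len(q) else None, np.round(np.percentile(q,97,axis=0),3) if len(q) else None)
E
```

```text
pics
t 0.0 pos [ 0.2235 -0.6362  0.23  ] rot [-3.095 -0.528  0.   ] F [-0.2  0.4 -0.4] w 0.999
toolx [0.943 0.331 0.   ] tooly [ 0.331 -0.943 -0.002] toolz [-0.001  0.002 -1.   ]
top gate 0.56 [245 158 304 250] [ 0.56  -0.001  0.01 ] [0.685 0.079 0.088]
top block 0.78 [358 278 388 325] [ 0.248 -0.329  0.019] [ 0.296 -0.28   0.043]
top block 0.66 [399 268 449 291] [ 0.312 -0.477  0.02 ] [ 0.339 -0.425  0.042]
top block 0.56 [354 207 371 250] [ 0.494 -0.285  0.023] [ 0.54  -0.267  0.044]
top block 0.33 [ 98 150 146 196] [0.621 0.477 0.104] [0.685 0.543 0.112]
top mat 0.96 [345 202 384 257] [ 0.445 -0.301  0.003] [ 0.537 -0.242  0.015]
top mat 0.54 [270 170 277 180] [0.626 0.003 0.09 ] [0.639 0.015 0.107]
top stand 0.81 [336 160 358 184] [ 0.637 -0.221  0.011] [ 0.68  -0.199  0.019]
top tray 0.97 [154 206 221 250] [0.466 0.289 0.004] [0.527 0.382 0.029]
top stamp_1 0.69 [266 224 274 239] [0.45  0.015 0.03 ] [0.471 0.035 0.084]
top stamp_1 0.58 [282 234 295 246] [ 0.435 -0.049  0.029] [ 0.453 -0.03   0.082]
top stamp_1 0.3 [410 176 448 215] [ 0.582 -0.508  0.018] [ 0.636 -0.452  0.051]
t
[... 379 characters left out ...]
]
side mat 0.74 [322 181 376 212] [ 0.436 -0.268  0.004] [ 0.523 -0.235  0.008]
side key 0.84 [287 148 296 184] [ 0.646 -0.228  0.085] [ 0.735 -0.22   0.133]
side stand 0.69 [277 180 306 194] [ 0.637 -0.221  0.012] [ 0.681 -0.197  0.016]
side stand 0.34 [170 238 192 275] [0.642 0.261 0.057] [0.672 0.276 0.087]
side tray 0.92 [181 269 279 354] [0.467 0.289 0.006] [0.53  0.386 0.029]
side stamp_1 0.64 [292 226 313 255] [0.447 0.024 0.033] [0.468 0.036 0.081]
side stamp_1 0.62 [311 217 325 242] [ 0.431 -0.044  0.034] [ 0.451 -0.031  0.081]
side screw_head 0.49 [247 194 256 202] [0.624 0.007 0.092] [0.639 0.014 0.106]
side knob 0.48 [358 194 373 208] [ 0.406 -0.271  0.027] [ 0.438 -0.263  0.045]
```

```bash
python3 - <<'E'
import cv2
a=cv2.imread("pics/top0.png")[130:340,80:460];b=cv2.imread("pics/side0.png")[130:360,130:430]
cv2.imwrite("pics/t0.png",cv2.resize(a,(760,420),interpolation=cv2.INTER_CUBIC));cv2.imwrite("pics/s0.png",cv2.resize(b,None,fx=2.6,fy=2.6,interpolation=cv2.INTER_CUBIC))
E
```

```text
(no output)
```

View pics/t0.png

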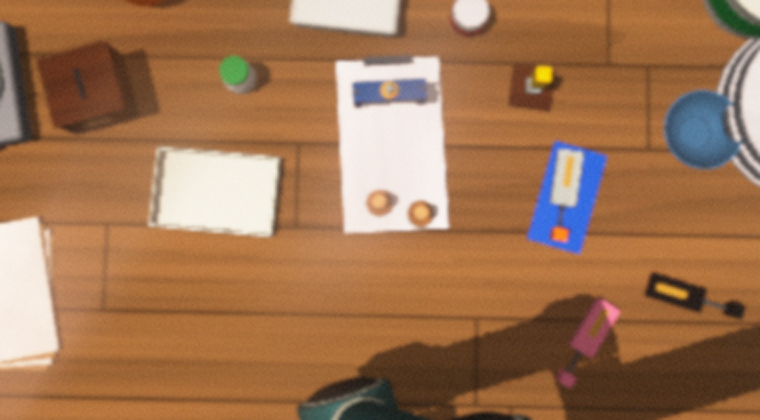

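View pics/s0.png

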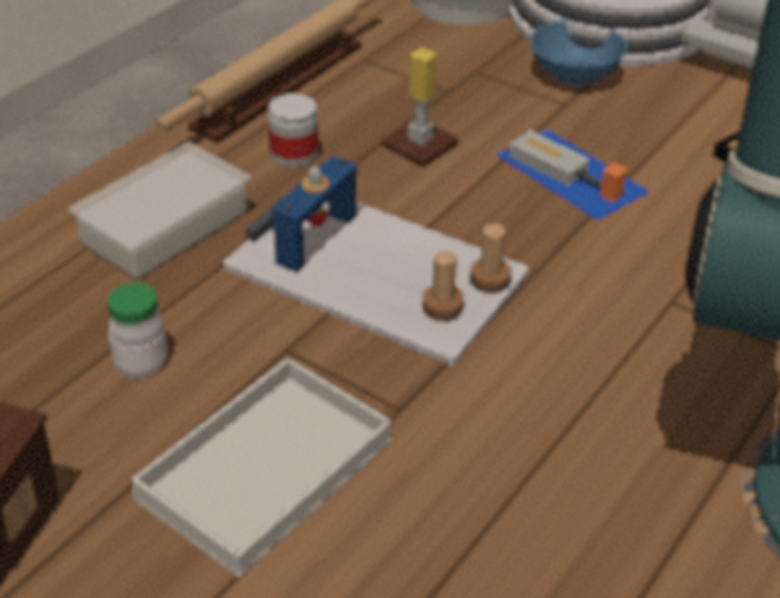

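Top view: gate bed with two stamps at the near end (crop ~(378,202),(420,212)), grey block with orange knob on the blue mat (568,190), key on its stand (543,75), tray at (215,190). The pink and black blocks are decoys, and no third stamp shows. Now fitting poses.

```bash
cat > fit.py <<'E'
from h import *
def rect(pts,name,lo=2,hi=98):
    (cx,cy),(w,h),a=cv2.minAreaRect(pts[:,:2].astype(np.float32)*1000)
    print(name,len(pts),"c",np.round([cx,cy],1),"wh",np.round([w,h],1),"ang",round(a,1),"z",np.round(np.median(pts[:,2]),4))
    return a
E
python3 - <<'E'
from fit import *
for c in ("top","side"):
    P=np.load(f"pics/{c}0.npy");img=cv2.imread(f"pics/{c}0.png");hsv=cv2.cvtColor(img,cv2.COLOR_BGR2HSV);H,S,V=[hsv[...,i] for i in range(3)]
    def sel(xr,yr,zr,m=None):
        q=(P[...,0]>xr[0])&(P[...,0]<xr[1])&(P[...,1]>yr[0])&(P[...,1]<yr[1])&(P[...,2]>zr[0])&(P[...,2]<zr[1])
        if m is not None:q&=m
        return P[q]
    print(c)
    rect(sel((.38,.72),(-.12,.12),(.006,.015),S<70),"bed")
    rect(sel((.58,.67),(-.12,.12),(.08,.09),(H>100)&(H<125)&(S>100)),"beam")
    q=sel((.58,.67),(-.05,.05),(.093,.115));rect(q,"screwtop")
    rect(sel((.36,.58),(-.4,-.2),(-.003,.012),(H>100)&(H<125)&(S>120)),"mat")
    rect(sel((.40,.58),(-.35,-.24),(.015,.03),(H<100)|(S<80)),"block")
    rect(sel((.36,.58),(-.35,-.24),(.03,.06)),"knob")
    rect(sel((.58,.7),(-.28,-.18),(.1,.15)),"keyhandle")
    rect(sel((.58,.7),(-.28,-.18),(.008,.016)),"stand")
    rect(sel((.36,.56),(.15,.42),(.02,.04)),"trayrim")
    for i,(y0,y1) in enumerate(((0,.08),(-.09,-.01))):
        rect(sel((.4,.5),(y0,y1),(.07,.09)),"stamptop%d"%i)
        rect(sel((.4,.5),(y0,y1),(.0225,.034)),"stampfoot%d"%i)
E
```

```text
top
bed 2798 c [550.2  -3.7] wh [283.6 172.8] ang 4.3 z 0.0101
beam 45 c [624.7  39.2] wh [23.8 28.7] ang 0.9 z 0.0851
screwtop 27 c [627.5   4. ] wh [20.5 87.1] ang 12.6 z 0.1018
mat 772 c [ 469.4 -294.7] wh [ 88.1 167.8] ang 74.6 z 0.003
block 338 c [ 483.1 -287.1] wh [ 41.6 122.5] ang 82.8 z 0.0228
knob 49 c [ 447.6 -277.9] wh [ 22.6 103.1] ang 86.8 z 0.0419
keyhandle 83 c [ 649.3 -233.8] wh [24.9 24.6] ang 88.4 z 0.1298
stand 240 c [ 638.7 -229.3] wh [90.7 90.6] ang 80.7 z 0.0116
trayrim 282 c [465.6 286.5] wh [200.9 130.2] ang 86.0 z 0.0269
stamptop0 45 c [452.1  16.1] wh [22.3 20. ] ang 46.5 z 0.0803
stampfoot0 76 c [452.2  19. ] wh [39.4 32.6] ang 1.1 z 0.0274
stamptop1 43 c [435.2 -51.2] wh [18.8 19. ] ang 0.7 z 0.0785
stampfoot1 89 c [435.7 -51.2] wh [41.4 41.4] ang 46.5 z 0.0274
side
bed 2931 c [550.6  -3.2] wh [287.6 177.4] ang 4.2 z 0.0106
beam 213 c [624.8   5.8] wh [ 32.8 116.3] ang 5.0 z 0.0856
screwtop 24 c [624.4   5.3] wh [ 9.3 16.2] ang 50.8 z 0.1026
mat 330 c [ 466.  -292.6] wh [ 90.2 166.3] ang 75.1 z 0.0041
block 301 c [ 472.8 -285.6] wh [ 45.  149.2] ang 81.4 z 0.0227
knob 60 c [ 405.9 -275.8] wh [23.2 26.3] ang 2.8 z 0.0414
keyhandle 118 c [ 649.  -232.8] wh [28.2 27.7] ang 1.3 z 0.1212
stand 211 c [ 649.4 -233.5] wh [76.6 73.6] ang 81.0 z 0.012
trayrim 783 c [465.9 285.3] wh [203.4 134.3] ang 86.3 z 0.0263
stamptop0 64 c [451.9  14.9] wh [22.7 24.2] ang 18.6 z 0.0785
stampfoot0 107 c [449.2  22.7] wh [41.7 34.6] ang 16.8 z 0.0284
stamptop1 61 c [434.9 -50.5] wh [21.6 21.8] ang 9.3 z 0.0788
stampfoot1 96 c [433.4 -47.5] wh [38.8 43.1] ang 30.8 z 0.0279
```

```bash
python3 -m inch '[{"dx":0.41,"dy":-0.545,"dz":0,"az":19.3,"fingers":0},{"dx":0.41,"dy":-0.545,"dz":0,"az":19.3,"fingers":0},{"dx":0.41,"dy":-0.545,"dz":0,"az":19.3,"fingers":0},{"dx":0.41,"dy":-0.545,"dz":0,"az":19.3,"fingers":0},{"dx":0.41,"dy":-0.545,"dz":0,"az":19.3,"fingers":0},{"dx":0.41,"dy":-0.545,"dz":0,"az":19.3,"fingers":0},{"dx":0.41,"dy":-0.545,"dz":0,"az":19.3,"fingers":0},{"dx":0.41,"dy":-0.545,"dz":0,"az":19.3,"fingers":0},{"dx":0.41,"dy":-0.545,"dz":0,"az":19.3,"fingers":0},{"dx":0.41,"dy":-0.545,"dz":0,"az":19.3,"fingers":0},{"dx":0.41,"dy":-0.545,"dz":0,"az":19.3,"fingers":0},{"dx":0.41,"dy":-0.545,"dz":0,"az":19.3,"fingers":0},{"dx":0.41,"dy":-0.545,"dz":0,"az":19.3,"fingers":0},{"dx":0.41,"dy":-0.545,"dz":0,"az":19.3,"fingers":0}]' 40
python3 - <<'E'
from fit import *
st();img,P=cloud("wrist");cv2.imwrite("pics/w1.png",img);np.save("pics/w1.npy",P)
z=P[...,2]
def sel(xr,yr,zr):
    q=(P[...,0]>xr[0])&(P[...,0]<xr[1])&(P[...,1]>yr[0])&(P[...,1]<yr[1])&(z>zr[0])&(z<zr[1]);return P[q]
for n in("stamp_1",):
    for m in bot.masks_of("wrist",n):
        q=P[m["region"]];t=q[q[:,2]>.07]
        print(n,round(m["p"],2),np.round(m["box"]),np.round(np.nanmedian(q,0),3),len(t),np.round(t.mean(0),4) if len(t) else None)
for q,n in ((sel((.41,.5),(0,.06),(.07,.09)),"s0"),(sel((.4,.5),(-.09,-.01),(.07,.09)),"s1"),(sel((.58,.68),(-.03,.05),(.095,.12)),"screw")):
    if len(q):rect(q,n)
E
```

```text
t 1.1 pos [ 0.2237 -0.6369  0.2313] rot [-3.097 -0.528 -0.   ] F [-0.2  0.5 -0.3] w 1.004
toolx [0.943 0.331 0.   ] tooly [ 0.331 -0.943 -0.   ] toolz [ 0.  0. -1.]invalid input at $[0]: expected keys dx, dy, dz, ax, ay, az, fingers
```

View pics/w1.png

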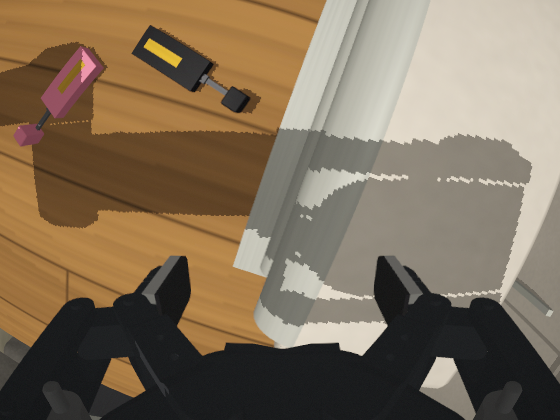

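```bash
python3 -m inch '[{"dx":0.39,"dy":-0.54,"dz":0,"ax":0,"ay":0,"az":19.3,"fingers":0},{"dx":0.39,"dy":-0.54,"dz":0,"ax":0,"ay":0,"az":19.3,"fingers":0},{"dx":0.39,"dy":-0.54,"dz":0,"ax":0,"ay":0,"az":19.3,"fingers":0},{"dx":0.39,"dy":-0.54,"dz":0,"ax":0,"ay":0,"az":19.3,"fingers":0},{"dx":0.39,"dy":-0.54,"dz":0,"ax":0,"ay":0,"az":19.3,"fingers":0},{"dx":0.39,"dy":-0.54,"dz":0,"ax":0,"ay":0,"az":19.3,"fingers":0},{"dx":0.39,"dy":-0.54,"dz":0,"ax":0,"ay":0,"az":19.3,"fingers":0},{"dx":0.39,"dy":-0.54,"dz":0,"ax":0,"ay":0,"az":19.3,"fingers":0},{"dx":0.39,"dy":-0.54,"dz":0,"ax":0,"ay":0,"az":19.3,"fingers":0},{"dx":0.39,"dy":-0.54,"dz":0,"ax":0,"ay":0,"az":19.3,"fingers":0},{"dx":0.39,"dy":-0.54,"dz":0,"ax":0,"ay":0,"az":19.3,"fingers":0},{"dx":0.39,"dy":-0.54,"dz":0,"ax":0,"ay":0,"az":19.3,"fingers":0},{"dx":0.39,"dy":-0.54,"dz":0,"ax":0,"ay":0,"az":19.3,"fingers":0},{"dx":0.39,"dy":-0.54,"dz":0,"ax":0,"ay":0,"az":19.3,"fingers":0}]' 40
cat > w.py <<'E'
from fit import *
def wr(name,items):
    s,M=st();img,P=cloud("wrist");cv2.imwrite(f"pics/{name}.png",img);np.save(f"pics/{name}.npy",P)
    hsv=cv2.cvtColor(img,cv2.COLOR_BGR2HSV)
    z=P[...,2]
    for n,xr,yr,zr,*m in items:
        q=(P[...,0]>xr[0])&(P[...,0]<xr[1])&(P[...,1]>yr[0])&(P[...,1]<yr[1])&(z>zr[0])&(z<zr[1])
        if m:q&=m[0](*[hsv[...,i].astype(int) for i in range(3)])
        if q.sum()>4:
            rect(P[q],n);v,u=np.nonzero(q);print("   px",u.min(),v.min(),u.max(),v.max())
    return s,M,img,P
E
python3 - <<'E'
from w import *
wr("w2",[("s0",(.41,.5),(-.005,.06),(.07,.09)),("s1",(.4,.5),(-.09,-.01),(.07,.09)),("collar",(.58,.68),(-.03,.05),(.0875,.092)),("screwtop",(.58,.68),(-.03,.05),(.1,.11)),("beam",(.58,.68),(-.15,.15),(.083,.0875),lambda h,s,v:(h>100)&(h<125)&(s>100)),("bed",(.3,.8),(-.15,.15),(.007,.013),lambda h,s,v:s<60)])
for m in bot.masks_of("wrist","stamp_1"): print(round(m["p"],2),m["box"])
E
```

```text
time: 2.95
tool_pos: [0.4125, 0.0008, 0.2313]
tcp_rot: [3.141, -0.001, -0.0]
wrist_force: [0.4, -0.8, -1.3]
width: 0.5
t 2.95 pos [0.4125 0.0008 0.2313] rot [ 3.141e+00 -1.000e-03 -0.000e+00] F [ 0.4 -0.8 -1.3] w 0.5
toolx [ 1.    -0.001 -0.   ] tooly [-0.001 -1.     0.   ] toolz [-0. -0. -1.]
s0 507 c [453.6  15.4] wh [22. 23.] ang 89.8 z 0.0805
   px 255 135 279 160
s1 509 c [436.9 -51.7] wh [22.5 22.8] ang 65.7 z 0.0803
   px 327 153 351 178
bed 24317 c [519.5  -5.2] wh [221.3 170. ] ang 3.9 z 0.0107
   px 207 0 367 186
0.87 [247.4, 126.6, 290.2, 163.2]
0.65 [309.6, 142.3, 347.9, 179.6]
```

View pics/w2.png

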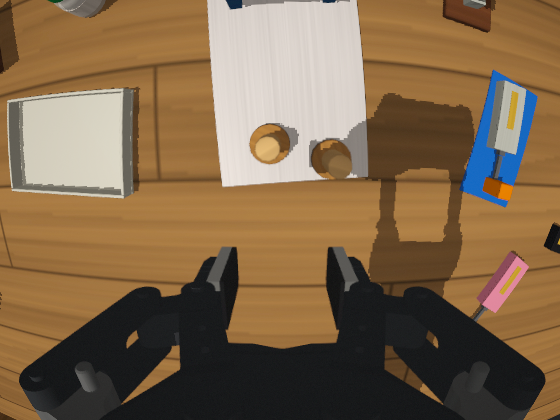

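The wrist view agrees: stamp tops at px (267,148) and (339,165), only two of them. Taking the left one first.

```bash
python3 -m inch '[{"dx":0.0405,"dy":-0.0146,"dz":0.06,"ax":0,"ay":0,"az":0,"fingers":0},{"dx":0.0405,"dy":-0.0146,"dz":0.10,"ax":0,"ay":0,"az":0,"fingers":0},{"dx":0.0405,"dy":-0.0146,"dz":0.15,"ax":0,"ay":0,"az":0,"fingers":0},{"dx":0.0405,"dy":-0.0146,"dz":0.19,"ax":0,"ay":0,"az":0,"fingers":0},{"dx":0.0405,"dy":-0.0146,"dz":0.19,"ax":0,"ay":0,"az":0,"fingers":0},{"dx":0.0405,"dy":-0.0146,"dz":0.19,"ax":0,"ay":0,"az":0,"fingers":-1},{"dx":0.0405,"dy":-0.0146,"dz":0.19,"ax":0,"ay":0,"az":0,"fingers":-1},{"dx":0.0405,"dy":-0.0146,"dz":0.19,"ax":0,"ay":0,"az":0,"fingers":-1},{"dx":0.0405,"dy":-0.0146,"dz":0.19,"ax":0,"ay":0,"az":0,"fingers":-1},{"dx":0.0405,"dy":-0.0146,"dz":0.13,"ax":0,"ay":0,"az":0,"fingers":-1},{"dx":0.0405,"dy":-0.0146,"dz":0.09,"ax":0,"ay":0,"az":0,"fingers":-1},{"dx":0.0405,"dy":-0.0146,"dz":0.09,"ax":0,"ay":0,"az":0,"fingers":-1}]' 40
```

```text
time: 4.55
tool_pos: [0.4564, 0.0154, 0.1455]
tcp_rot: [3.141, -0.002, 0.014]
wrist_force: [1.2, 0.6, -1.7]
width: 0.271
```

```bash
python3 -m inch '[{"dx":0.01,"dy":-0.31,"dz":0,"ax":0,"ay":0,"az":0,"fingers":-1},{"dx":0.01,"dy":-0.31,"dz":0,"ax":0,"ay":0,"az":0,"fingers":-1},{"dx":0.01,"dy":-0.31,"dz":0,"ax":0,"ay":0,"az":0,"fingers":-1},{"dx":0.01,"dy":-0.31,"dz":0,"ax":0,"ay":0,"az":0,"fingers":-1},{"dx":0.01,"dy":-0.31,"dz":0,"ax":0,"ay":0,"az":0,"fingers":-1},{"dx":0.01,"dy":-0.31,"dz":0,"ax":0,"ay":0,"az":0,"fingers":-1},{"dx":0.01,"dy":-0.31,"dz":0,"ax":0,"ay":0,"az":0,"fingers":-1},{"dx":0.01,"dy":-0.31,"dz":0.05,"ax":0,"ay":0,"az":0,"fingers":-1},{"dx":0.01,"dy":-0.31,"dz":0.09,"ax":0,"ay":0,"az":0,"fingers":-1},{"dx":0.01,"dy":-0.31,"dz":0.107,"ax":0,"ay":0,"az":0,"fingers":-1},{"dx":0.01,"dy":-0.31,"dz":0.107,"ax":0,"ay":0,"az":0,"fingers":-1},{"dx":0.01,"dy":-0.31,"dz":0.107,"ax":0,"ay":0,"az":0,"fingers":0},{"dx":0.01,"dy":-0.31,"dz":0.107,"ax":0,"ay":0,"az":0,"fingers":0},{"dx":0.01,"dy":-0.31,"dz":0.107,"ax":0,"ay":0,"az":0,"fingers":0},{"dx":0.01,"dy":-0.31,"dz":0.04,"ax":0,"ay":0,"az":0,"fingers":0},{"dx":0.01,"dy":-0.31,"dz":-0.01,"ax":0,"ay":0,"az":0,"fingers":0},{"dx":0.01,"dy":-0.31,"dz":-0.01,"ax":0,"ay":0,"az":0,"fingers":0}]'
```

```text
time: 6.68
tool_pos: [0.4705, 0.328, 0.1622]
tcp_rot: [-3.135, 0.001, -0.03]
wrist_force: [0.1, 0.5, 0.6]
width: 0.497
```

```bash
python3 -m inch '[{"dx":-0.034,"dy":0.379,"dz":0,"ax":0,"ay":0,"az":0,"fingers":0},{"dx":-0.034,"dy":0.379,"dz":0,"ax":0,"ay":0,"az":0,"fingers":0},{"dx":-0.034,"dy":0.379,"dz":0,"ax":0,"ay":0,"az":0,"fingers":0},{"dx":-0.034,"dy":0.379,"dz":0,"ax":0,"ay":0,"az":0,"fingers":0},{"dx":-0.034,"dy":0.379,"dz":0,"ax":0,"ay":0,"az":0,"fingers":0},{"dx":-0.034,"dy":0.379,"dz":0,"ax":0,"ay":0,"az":0,"fingers":0},{"dx":-0.034,"dy":0.379,"dz":0,"ax":0,"ay":0,"az":0,"fingers":0},{"dx":-0.034,"dy":0.379,"dz":0,"ax":0,"ay":0,"az":0,"fingers":0},{"dx":-0.034,"dy":0.379,"dz":0,"ax":0,"ay":0,"az":0,"fingers":0}]'; python3 -c "
from w import *
wr('w3',[('s1',(.38,.5),(-.12,.0),(.07,.09))])"
```

```text
time: 7.8
tool_pos: [0.436, -0.0496, 0.1587]
tcp_rot: [-3.134, -0.002, -0.029]
wrist_force: [-1.0, -0.3, 0.6]
width: 0.499
t 7.8 pos [ 0.436  -0.0496  0.1587] rot [-3.134e+00 -2.000e-03 -2.900e-02] F [-1.  -0.3  0.6] w 0.499
toolx [1.    0.001 0.018] tooly [ 0.001 -1.    -0.007] toolz [ 0.018  0.007 -1.   ]
s1 861 c [437.2 -51.4] wh [22.7 23.2] ang 1.1 z 0.0804
   px 271 197 303 230
```

```bash
cat > goal.py <<'E'
import sys
from h import *
# usage: goal.py yawdeg x y z [x y z ...] (mm, world) -> tool-axis shifts
a=list(map(float,sys.argv[1:]));s,M=st();print("q",np.round(s["q"],3))
yaw=np.radians(a[0]);c,sn=np.cos(yaw),np.sin(yaw)
T=np.array([[c,sn,0],[sn,-c,0],[0,0,-1]])
print("turn",np.round(np.degrees(R.from_matrix(M.T@T).as_rotvec()),1))
for p in np.reshape(a[1:],(-1,3)): print(p,"->",np.round(M.T@(p/1000-s["tool_pos"]),4))
E
python3 goal.py 0 436.8 -51.4 100 436.8 -51.4 40
```

```text
t 7.85 pos [ 0.4361 -0.0495  0.1588] rot [-3.135e+00 -3.000e-03 -2.900e-02] F [-0.5 -0.4  0.7] w 0.5
toolx [1.    0.002 0.019] tooly [ 0.002 -1.    -0.007] toolz [ 0.019  0.007 -1.   ]
q [-0.178 -0.147  2.176  0.011  1.095  1.386]
turn [-0.4 -1.1  0.1]
[436.8 -51.4 100. ] -> [-0.0004  0.0023  0.0588]
[436.8 -51.4  40. ] -> [-0.0015  0.0027  0.1188]
```

```bash
python3 -m inch '[{"dx":0,"dy":0.0024,"dz":0.059,"ax":-0.4,"ay":-1.1,"az":0,"fingers":0},{"dx":-0.0015,"dy":0.0027,"dz":0.1,"ax":-0.4,"ay":-1.1,"az":0,"fingers":0},{"dx":-0.0015,"dy":0.0027,"dz":0.119,"ax":-0.4,"ay":-1.1,"az":0,"fingers":0},{"dx":-0.0015,"dy":0.0027,"dz":0.119,"ax":-0.4,"ay":-1.1,"az":0,"fingers":0},{"dx":-0.0015,"dy":0.0027,"dz":0.119,"ax":-0.4,"ay":-1.1,"az":0,"fingers":-1},{"dx":-0.0015,"dy":0.0027,"dz":0.119,"ax":-0.4,"ay":-1.1,"az":0,"fingers":-1},{"dx":-0.0015,"dy":0.0027,"dz":0.119,"ax":-0.4,"ay":-1.1,"az":0,"fingers":-1},{"dx":-0.0015,"dy":0.0027,"dz":0.119,"ax":-0.4,"ay":-1.1,"az":0,"fingers":-1},{"dx":0,"dy":0.0024,"dz":0.06,"ax":-0.4,"ay":-1.1,"az":0,"fingers":-1},{"dx":0,"dy":0.0024,"dz":0.02,"ax":-0.4,"ay":-1.1,"az":0,"fingers":-1},{"dx":0,"dy":0.0024,"dz":0.02,"ax":-0.4,"ay":-1.1,"az":0,"fingers":-1}]'; python3 goal.py 0 466 245 145 466 245 40
```

```text
time: 9.22
tool_pos: [0.4397, -0.0525, 0.1428]
tcp_rot: [3.14, 0.002, 0.012]
wrist_force: [0.0, -0.1, -0.9]
width: 0.272
t 9.22 pos [ 0.4397 -0.0525  0.1428] rot [3.14e+00 2.00e-03 1.20e-02] F [ 0.  -0.1 -0.9] w 0.272
toolx [1.    0.001 0.008] tooly [ 0.001 -1.     0.002] toolz [ 0.008 -0.002 -1.   ]
q [-0.175 -0.114  2.18  -0.     1.068  1.395]
turn [ 0.1 -0.4  0.1]
[466. 245. 145.] -> [ 0.0268 -0.2974 -0.0025]
[466. 245.  40.] -> [ 0.0259 -0.2976  0.1025]
```

```bash
python3 -m inch '[{"dx":0.027,"dy":-0.2974,"dz":-0.002,"ax":0,"ay":-0.4,"az":0,"fingers":-1},{"dx":0.027,"dy":-0.2974,"dz":-0.002,"ax":0,"ay":-0.4,"az":0,"fingers":-1},{"dx":0.027,"dy":-0.2974,"dz":-0.002,"ax":0,"ay":-0.4,"az":0,"fingers":-1},{"dx":0.027,"dy":-0.2974,"dz":-0.002,"ax":0,"ay":-0.4,"az":0,"fingers":-1},{"dx":0.027,"dy":-0.2974,"dz":-0.002,"ax":0,"ay":-0.4,"az":0,"fingers":-1},{"dx":0.027,"dy":-0.2974,"dz":-0.002,"ax":0,"ay":-0.4,"az":0,"fingers":-1},{"dx":0.027,"dy":-0.2974,"dz":0.05,"ax":0,"ay":-0.4,"az":0,"fingers":-1},{"dx":0.026,"dy":-0.2974,"dz":0.09,"ax":0,"ay":-0.4,"az":0,"fingers":-1},{"dx":0.026,"dy":-0.2974,"dz":0.106,"ax":0,"ay":-0.4,"az":0,"fingers":-1},{"dx":0.026,"dy":-0.2974,"dz":0.106,"ax":0,"ay":-0.4,"az":0,"fingers":-1},{"dx":0.026,"dy":-0.2974,"dz":0.106,"ax":0,"ay":-0.4,"az":0,"fingers":0},{"dx":0.026,"dy":-0.2974,"dz":0.106,"ax":0,"ay":-0.4,"az":0,"fingers":0},{"dx":0.026,"dy":-0.2974,"dz":0.106,"ax":0,"ay":-0.4,"az":0,"fingers":0},{"dx":0.026,"dy":-0.2974,"dz":0.05,"ax":0,"ay":-0.4,"az":0,"fingers":0},{"dx":0.026,"dy":-0.2974,"dz":-0.03,"ax":0,"ay":-0.4,"az":0,"fingers":0},{"dx":0.026,"dy":-0.2974,"dz":-0.06,"ax":0,"ay":-0.4,"az":0,"fingers":0}]'; python3 goal.py -8 380 -250 200
```

```text
time: 11.22
tool_pos: [0.4655, 0.2454, 0.2057]
tcp_rot: [3.141, 0.002, 0.006]
wrist_force: [0.4, 0.2, -0.5]
width: 0.497
t 11.22 pos [0.4655 0.2454 0.2057] rot [3.141e+00 2.000e-03 6.000e-03] F [ 0.4  0.2 -0.5] w 0.497
toolx [1.    0.002 0.004] tooly [ 0.002 -1.     0.   ] toolz [ 0.004 -0.    -1.   ]
q [ 4.390e-01 -2.000e-03  1.951e+00 -2.000e-03  1.189e+00  2.009e+00]
turn [ 0.  -0.2  8.1]
[ 380. -250.  200.] -> [-0.0863  0.4953  0.0056]
```

```bash
python3 -m inch '[{"dx":-0.086,"dy":0.5,"dz":0.005,"ax":0,"ay":-0.2,"az":8,"fingers":0},{"dx":-0.086,"dy":0.5,"dz":0.005,"ax":0,"ay":-0.2,"az":8,"fingers":0},{"dx":-0.086,"dy":0.5,"dz":0.005,"ax":0,"ay":-0.2,"az":8,"fingers":0},{"dx":-0.086,"dy":0.5,"dz":0.005,"ax":0,"ay":-0.2,"az":8,"fingers":0},{"dx":-0.086,"dy":0.5,"dz":0.005,"ax":0,"ay":-0.2,"az":8,"fingers":0.6},{"dx":-0.086,"dy":0.5,"dz":0.005,"ax":0,"ay":-0.2,"az":8,"fingers":0.6},{"dx":-0.086,"dy":0.5,"dz":0.005,"ax":0,"ay":-0.2,"az":8,"fingers":0.6},{"dx":-0.086,"dy":0.5,"dz":0.005,"ax":0,"ay":-0.2,"az":8,"fingers":0.6},{"dx":-0.086,"dy":0.5,"dz":0.005,"ax":0,"ay":-0.2,"az":8,"fingers":0.6},{"dx":-0.086,"dy":0.5,"dz":0.005,"ax":0,"ay":-0.2,"az":8,"fingers":0.6},{"dx":-0.086,"dy":0.5,"dz":0.005,"ax":0,"ay":-0.2,"az":8,"fingers":0.6}]'; python3 - <<'E'
from w import *
wr("w4",[("blocktop",(.4,.6),(-.36,-.22),(.019,.028),lambda h,s,v:~((h>100)&(h<125)&(s>100))),("knob",(.36,.5),(-.36,-.2),(.038,.05)),
("mat",(.3,.6),(-.4,-.2),(-.002,.01),lambda h,s,v:(h>100)&(h<125)&(s>100)),("key",(.6,.72),(-.3,-.17),(.128,.14)),("stand",(.58,.72),(-.3,-.15),(.007,.016)),("scr",(.58,.68),(-.03,.05),(.095,.12))])
E
```

```text
time: 12.6
tool_pos: [0.3805, -0.2533, 0.2005]
tcp_rot: [-3.134, 0.214, -0.0]
wrist_force: [-0.2, 0.5, -0.0]
width: 0.798
t 12.6 pos [ 0.3805 -0.2533  0.2005] rot [-3.134  0.214 -0.   ] F [-0.2  0.5 -0. ] w 0.798
toolx [ 0.991 -0.136  0.   ] tooly [-0.136 -0.991 -0.001] toolz [ 0.     0.001 -1.   ]
blocktop 3611 c [ 479.4 -287.7] wh [ 40.1 133.6] ang 81.7 z 0.0238
   px 284 19 325 151
knob 490 c [ 407.4 -276.9] wh [21.7 19. ] ang 82.3 z 0.0436
   px 293 149 316 169
mat 8788 c [ 469.8 -294.3] wh [ 90.1 170.4] ang 74.5 z 0.0036
   px 258 13 362 178
scr 105 c [628.7  -1.7] wh [ 9.6 18.5] ang 88.3 z 0.1006
   px 0 0 9 15
```

View pics/w4.png

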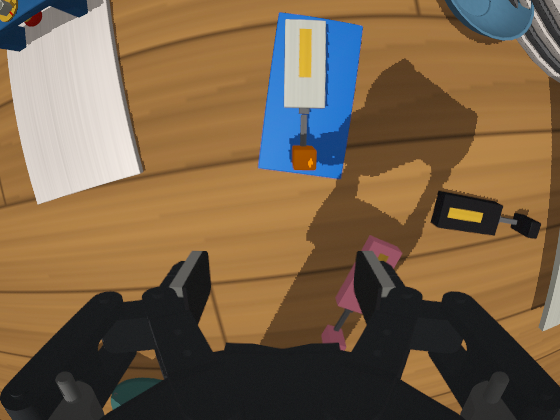

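Block at (500.7, -290.7) mm, yaw -8.3°. Knob-to-centre distance and size both check out.

```bash
python3 goal.py -8.3 500.7 -290.7 80 500.7 -290.7 4
```

```text
t 12.65 pos [ 0.3806 -0.2532  0.2005] rot [-3.134  0.213 -0.   ] F [ 0.7 -0.5 -0.1] w 0.799
toolx [ 0.991 -0.135  0.   ] tooly [-0.135 -0.991 -0.   ] toolz [ 0.  0. -1.]
q [-0.642 -0.135  2.085  0.     1.192  1.065]
turn [-0.  -0.   0.5]
[ 500.7 -290.7   80. ] -> [0.124  0.0209 0.1205]
[ 500.7 -290.7    4. ] -> [0.124  0.021  0.1965]
```

```bash
python3 -m inch '[{"dx":0.06,"dy":0.01,"dz":0,"ax":0,"ay":0,"az":0.5,"fingers":0.4},{"dx":0.124,"dy":0.021,"dz":0,"ax":0,"ay":0,"az":0.5,"fingers":0.4},{"dx":0.124,"dy":0.021,"dz":0.06,"ax":0,"ay":0,"az":0.5,"fingers":0.4},{"dx":0.124,"dy":0.021,"dz":0.12,"ax":0,"ay":0,"az":0.5,"fingers":0.4},{"dx":0.124,"dy":0.021,"dz":0.16,"ax":0,"ay":0,"az":0.5,"fingers":0.4},{"dx":0.124,"dy":0.021,"dz":0.185,"ax":0,"ay":0,"az":0.5,"fingers":0.4},{"dx":0.124,"dy":0.021,"dz":0.1965,"ax":0,"ay":0,"az":0.5,"fingers":0.4},{"dx":0.124,"dy":0.021,"dz":0.1965,"ax":0,"ay":0,"az":0.5,"fingers":0.4}]'; python3 goal.py -8.3 500.7 -290.7 80 500.7 -290.7 4
```

```text
time: 13.65
tool_pos: [0.5008, -0.2896, 0.0037]
tcp_rot: [-3.133, 0.224, 0.001]
wrist_force: [-0.6, 0.8, 0.4]
width: 0.699
t 13.65 pos [ 0.5008 -0.2896  0.0037] rot [-3.133e+00  2.240e-01  1.000e-03] F [-0.6  0.8  0.4] w 0.699
toolx [ 0.99  -0.143 -0.001] tooly [-0.143 -0.99  -0.001] toolz [-0.001  0.001 -1.   ]
q [-5.680e-01  3.250e-01  1.992e+00  1.000e-03  8.250e-01  1.146e+00]
turn [-0.   0.   0.1]
[ 500.7 -290.7   80. ] -> [ 0.      0.0011 -0.0763]
[ 500.7 -290.7    4. ] -> [ 0.0001  0.0011 -0.0003]
```

```bash
python3 -m inch '[{"dx":0,"dy":0.001,"dz":0.002,"ax":0,"ay":0,"az":0,"fingers":0.2},{"dx":0,"dy":0.001,"dz":0.002,"ax":0,"ay":0,"az":0,"fingers":-0.4},{"dx":0,"dy":0.001,"dz":0.002,"ax":0,"ay":0,"az":0,"fingers":-0.4},{"dx":0,"dy":0.001,"dz":0.002,"ax":0,"ay":0,"az":0,"fingers":-0.4},{"dx":0,"dy":0.001,"dz":0.002,"ax":0,"ay":0,"az":0,"fingers":-0.4},{"dx":0,"dy":0.001,"dz":-0.01,"ax":0,"ay":0,"az":0,"fingers":-0.4},{"dx":0,"dy":0.001,"dz":-0.05,"ax":0,"ay":0,"az":0,"fingers":-0.4},{"dx":0,"dy":0.001,"dz":-0.10,"ax":0,"ay":0,"az":0,"fingers":-0.4},{"dx":0,"dy":0.001,"dz":-0.10,"ax":0,"ay":0,"az":0,"fingers":-0.4}]' 60; python3 goal.py 4.2 508 -6.6 105  508 -6.6 15 
```

```text
time: 14.78
tool_pos: [0.5037, -0.2928, 0.1089]
tcp_rot: [3.13, -0.224, 0.012]
wrist_force: [1.1, -0.4, -3.6]
width: 0.453
t 14.78 pos [ 0.5037 -0.2928  0.1089] rot [ 3.13  -0.224  0.012] F [ 1.1 -0.4 -3.6] w 0.453
toolx [ 0.99  -0.143  0.008] tooly [-0.143 -0.99   0.003] toolz [ 0.007 -0.004 -1.   ]
q [-0.569  0.192  1.93   0.     1.011  1.144]
turn [  0.2  -0.4 -12.4]
[508.   -6.6 105. ] -> [-0.0366 -0.2839  0.0028]
[508.   -6.6  15. ] -> [-0.0373 -0.2841  0.0928]
```

```bash
python3 -m inch '[{"dx":-0.0366,"dy":-0.284,"dz":0,"ax":0.2,"ay":-0.4,"az":-12.4,"fingers":-0.4},{"dx":-0.0366,"dy":-0.284,"dz":0,"ax":0.2,"ay":-0.4,"az":-12.4,"fingers":-0.4},{"dx":-0.0366,"dy":-0.284,"dz":0,"ax":0.2,"ay":-0.4,"az":-12.4,"fingers":-0.4},{"dx":-0.0366,"dy":-0.284,"dz":0,"ax":0.2,"ay":-0.4,"az":-12.4,"fingers":-0.4},{"dx":-0.0366,"dy":-0.284,"dz":0,"ax":0.2,"ay":-0.4,"az":-12.4,"fingers":-0.4},{"dx":-0.0366,"dy":-0.284,"dz":0,"ax":0.2,"ay":-0.4,"az":-12.4,"fingers":-0.4},{"dx":-0.0366,"dy":-0.284,"dz":0,"ax":0.2,"ay":-0.4,"az":-12.4,"fingers":-0.4},{"dx":-0.0366,"dy":-0.284,"dz":0,"ax":0.2,"ay":-0.4,"az":-12.4,"fingers":-0.4}]'
python3 - <<'E'
from w import *
wr("w5",[("collar",(.58,.68),(-.03,.05),(.087,.0925)),("screwtop",(.58,.68),(-.03,.05),(.1,.115)),("beam",(.58,.68),(-.15,.15),(.083,.0875),lambda h,s,v:(h>100)&(h<125)&(s>100)),("bed",(.3,.8),(-.15,.15),(.006,.014),lambda h,s,v:s<60),("pad",(.58,.68),(-.03,.05),(.025,.06),lambda h,s,v:((h<8)|(h>172))&(s>150))])
E
python3 goal.py 4.2  508 -6.6 40 508 -6.6 10
```

```text
time: 15.78
tool_pos: [0.5076, -0.0075, 0.1072]
tcp_rot: [3.139, 0.113, -0.001]
wrist_force: [0.2, 0.3, -2.2]
width: 0.452
t 15.78 pos [ 0.5076 -0.0075  0.1072] rot [ 3.139e+00  1.130e-01 -1.000e-03] F [ 0.2  0.3 -2.2] w 0.452
toolx [ 0.997  0.072 -0.001] tooly [ 0.072 -0.997  0.001] toolz [-0.001 -0.001 -1.   ]
collar 3764 c [624.8   9.9] wh [28.8 80.9] ang 2.9 z 0.0878
   px 186 0 346 50
screwtop 574 c [628.6   2.1] wh [12.6 12.8] ang 37.5 z 0.1051
   px 263 0 300 24
beam 7394 c [626.9   2.1] wh [ 31.5 117.2] ang 4.1 z 0.0866
   px 169 0 394 55
bed 35825 c [518.8  -5.4] wh [219.  170.3] ang 4.1 z 0.0108
   px 169 54 394 314
t 15.82 pos [ 0.5078 -0.0076  0.1074] rot [ 3.139e+00  1.120e-01 -1.000e-03] F [ 0.5 -0.2 -3.3] w 0.454
toolx [ 0.997  0.071 -0.   ] tooly [ 0.071 -0.997  0.001] toolz [-0.    -0.001 -1.   ]
q [-6.400e-02  6.300e-02  2.080e+00 -1.000e-03  9.990e-01  1.436e+00]
turn [ 0.   0.  -0.1]
[508.   -6.6  40. ] -> [ 0.0003 -0.001   0.0674]
[508.   -6.6  10. ] -> [ 0.0003 -0.001   0.0974]
```

View pics/w5.png

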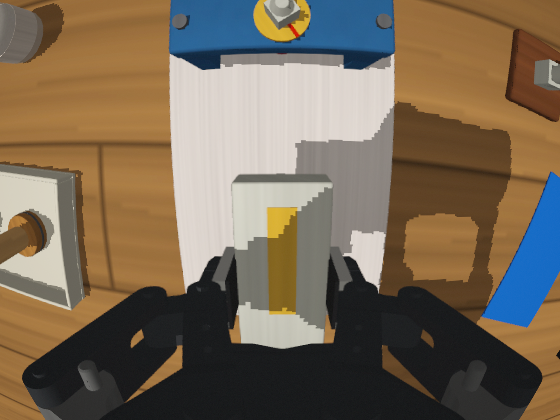

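```bash
python3 -m inch '[{"dx":0.0005,"dy":-0.001,"dz":0.05,"ax":0,"ay":0,"az":0,"fingers":-0.4},{"dx":0.0005,"dy":-0.001,"dz":0.08,"ax":0,"ay":0,"az":0,"fingers":-0.4},{"dx":0.0005,"dy":-0.001,"dz":0.093,"ax":0,"ay":0,"az":0,"fingers":-0.4},{"dx":0.0005,"dy":-0.001,"dz":0.0975,"ax":0,"ay":0,"az":0,"fingers":-0.4},{"dx":0.0005,"dy":-0.001,"dz":0.0975,"ax":0,"ay":0,"az":0,"fingers":-0.4},{"dx":0.0005,"dy":-0.001,"dz":0.0975,"ax":0,"ay":0,"az":0,"fingers":0.4},{"dx":0.0005,"dy":-0.001,"dz":0.0975,"ax":0,"ay":0,"az":0,"fingers":0.4},{"dx":0.0005,"dy":-0.001,"dz":0.0975,"ax":0,"ay":0,"az":0,"fingers":0.4},{"dx":0.0005,"dy":-0.001,"dz":0.05,"ax":0,"ay":0,"az":0,"fingers":0.4},{"dx":-0.06,"dy":-0.001,"dz":0,"ax":0,"ay":0,"az":0,"fingers":0.4},{"dx":-0.12,"dy":-0.001,"dz":-0.03,"ax":0,"ay":0,"az":0,"fingers":0.4},{"dx":-0.12,"dy":-0.001,"dz":-0.03,"ax":0,"ay":0,"az":0,"fingers":0.4},{"dx":-0.12,"dy":-0.001,"dz":-0.03,"ax":0,"ay":0,"az":0,"fingers":0.4}]'
python3 - <<'E'
from w import *
wr("w6",[("blocktop",(.4,.6),(-.04,.03),(.026,.033)),("knob",(.36,.5),(-.04,.03),(.044,.056)),("screwtop",(.58,.68),(-.03,.05),(.1,.115)),("collar",(.58,.68),(-.03,.05),(.0885,.0925),lambda h,s,v:(h>12)&(h<32)&(s>100)),("bed",(.3,.8),(-.15,.15),(.006,.014),lambda h,s,v:s<60),("pad",(.58,.68),(-.03,.05),(.02,.06),lambda h,s,v:((h<8)|(h>172))&(s>150))])
E
python3 goal.py 4.2  416 -15 18
```

```text
time: 17.45
tool_pos: [0.388, -0.0152, 0.1386]
tcp_rot: [3.139, 0.112, 0.005]
wrist_force: [0.2, -0.1, 0.1]
width: 0.702
t 17.45 pos [ 0.388  -0.0152  0.1386] rot [3.139 0.112 0.005] F [ 0.2 -0.1  0.1] w 0.702
toolx [0.997 0.071 0.003] tooly [ 0.071 -0.997  0.001] toolz [ 0.003 -0.001 -1.   ]
blocktop 5687 c [488.7  -7.1] wh [128.7  40.2] ang 3.9 z 0.0302
   px 256 0 308 160
knob 830 c [415.1 -12.4] wh [19.8 21.7] ang 4.4 z 0.05
   px 267 162 297 189
bed 27904 c [487.4  -7.7] wh [156.2 170.1] ang 4.1 z 0.0101
   px 183 0 382 175
t 17.5 pos [ 0.3886 -0.0151  0.1381] rot [3.139 0.112 0.004] F [ 0.4  0.1 -0.3] w 0.703
toolx [0.997 0.071 0.002] tooly [ 0.071 -0.997  0.001] toolz [ 0.002 -0.001 -1.   ]
q [-1.030e-01 -2.220e-01  2.279e+00 -1.000e-03  1.083e+00  1.397e+00]
turn [ 0.1 -0.1 -0.1]
[416. -15.  18.] -> [0.0271 0.0017 0.1201]
```

```bash
python3 - <<'E'
from h import *
s,M=st();V=np.linalg.inv(np.array(bot.get_calibration("wrist")["view"]))
print("cam in tool",M.T@(V[:3,3]-s["tool_pos"]),"axis",M.T@V[:3,2])
E
python3 goal.py 4.2 415.1 -12.6 60 415.1 -12.6 18
```

```text
t 17.5 pos [ 0.3886 -0.0151  0.1381] rot [3.139 0.112 0.004] F [ 0.4  0.1 -0.3] w 0.703
toolx [0.997 0.071 0.002] tooly [ 0.071 -0.997  0.001] toolz [ 0.002 -0.001 -1.   ]
cam in tool [ 0.06802508 -0.00081658 -0.14325471] axis [-0.26832284 -0.00145857  0.96332794]
t 17.5 pos [ 0.3886 -0.0151  0.1381] rot [3.139 0.112 0.004] F [ 0.4  0.1 -0.3] w 0.703
toolx [0.997 0.071 0.002] tooly [ 0.071 -0.997  0.001] toolz [ 0.002 -0.001 -1.   ]
q [-1.030e-01 -2.220e-01  2.279e+00 -1.000e-03  1.083e+00  1.397e+00]
turn [ 0.1 -0.1 -0.1]
[415.1 -12.6  60. ] -> [ 0.0265 -0.0007  0.0781]
[415.1 -12.6  18. ] -> [ 0.0264 -0.0008  0.1201]
```

```bash
python3 -m inch '[{"dx":0.0265,"dy":-0.0008,"dz":0.05,"ax":0,"ay":0,"az":0,"fingers":0},{"dx":0.0265,"dy":-0.0008,"dz":0.09,"ax":0,"ay":0,"az":0,"fingers":0},{"dx":0.0265,"dy":-0.0008,"dz":0.115,"ax":0,"ay":0,"az":0,"fingers":0},{"dx":0.0265,"dy":-0.0008,"dz":0.12,"ax":0,"ay":0,"az":0,"fingers":0},{"dx":0.0265,"dy":-0.0008,"dz":0.12,"ax":0,"ay":0,"az":0,"fingers":-0.6},{"dx":0.0265,"dy":-0.0008,"dz":0.12,"ax":0,"ay":0,"az":0,"fingers":-0.6},{"dx":0.0265,"dy":-0.0008,"dz":0.12,"ax":0,"ay":0,"az":0,"fingers":-0.6},{"dx":0.0265,"dy":-0.0008,"dz":0.12,"ax":0,"ay":0,"az":0,"fingers":-0.6}]' 40; python3 goal.py 4.15 515 -5.3 18 543 -3.3 18
```

```text
time: 18.5
tool_pos: [0.4157, -0.0126, 0.0187]
tcp_rot: [3.139, 0.112, 0.006]
wrist_force: [0.5, 0.2, -0.7]
width: 0.253
t 18.5 pos [ 0.4157 -0.0126  0.0187] rot [3.139 0.112 0.006] F [ 0.5  0.2 -0.7] w 0.253
toolx [0.997 0.071 0.004] tooly [ 0.071 -0.997  0.001] toolz [ 0.004 -0.001 -1.   ]
q [-9.000e-02  2.000e-02  2.326e+00 -1.000e-03  7.920e-01  1.410e+00]
turn [ 0.1 -0.2 -0.1]
[515.   -5.3  18. ] -> [ 0.0995 -0.0003  0.0011]
[543.   -3.3  18. ] -> [ 0.1276 -0.0003  0.0012]
```

Held (width 0.253 ≈ 22 mm). Pushing 128 mm, the last part slowly.

```bash
python3 -m inch '[{"dx":0.02,"dy":0,"dz":0,"ax":0.1,"ay":-0.2,"az":0,"fingers":-0.6},{"dx":0.04,"dy":0,"dz":0,"ax":0.1,"ay":-0.2,"az":0,"fingers":-0.6},{"dx":0.06,"dy":0,"dz":0,"ax":0.1,"ay":-0.2,"az":0,"fingers":-0.6},{"dx":0.08,"dy":0,"dz":0,"ax":0.1,"ay":-0.2,"az":0,"fingers":-0.6},{"dx":0.1,"dy":0,"dz":0,"ax":0.1,"ay":-0.2,"az":0,"fingers":-0.6},{"dx":0.11,"dy":0,"dz":0,"ax":0.1,"ay":-0.2,"az":0,"fingers":-0.6},{"dx":0.12,"dy":0,"dz":0,"ax":0.1,"ay":-0.2,"az":0,"fingers":-0.6},{"dx":0.124,"dy":0,"dz":0,"ax":0.1,"ay":-0.2,"az":0,"fingers":-0.6},{"dx":0.127,"dy":0,"dz":0,"ax":0.1,"ay":-0.2,"az":0,"fingers":-0.6},{"dx":0.127,"dy":0,"dz":0,"ax":0.1,"ay":-0.2,"az":0,"fingers":-0.6},{"dx":0.127,"dy":0,"dz":0,"ax":0.1,"ay":-0.2,"az":0,"fingers":-0.6}]'; python3 goal.py 4.15 543 -3.3 18
```

```text
time: 19.88
tool_pos: [0.5423, -0.0036, 0.0193]
tcp_rot: [-3.139, -0.112, -0.001]
wrist_force: [-0.7, -0.6, -2.1]
width: 0.25
t 19.88 pos [ 0.5423 -0.0036  0.0193] rot [-3.139e+00 -1.120e-01 -1.000e-03] F [-0.7 -0.6 -2.1] w 0.25
toolx [0.997 0.071 0.   ] tooly [ 0.071 -0.997 -0.001] toolz [ 0.     0.001 -1.   ]
q [-5.300e-02  2.440e-01  2.065e+00  1.000e-03  8.330e-01  1.446e+00]
turn [-0.  -0.  -0.1]
[543.   -3.3  18. ] -> [ 0.0007 -0.0002  0.0013]
```

```bash
python3 -m inch '[{"dx":0.001,"dy":0,"dz":0,"ax":0,"ay":0,"az":0,"fingers":-0.6},{"dx":0.002,"dy":0,"dz":0,"ax":0,"ay":0,"az":0,"fingers":-0.6},{"dx":0.002,"dy":0,"dz":0,"ax":0,"ay":0,"az":0,"fingers":-0.6},{"dx":0.002,"dy":0,"dz":0,"ax":0,"ay":0,"az":0,"fingers":-0.6}]';  python3 -m inch '[{"dx":0.001,"dy":0,"dz":0,"ax":0,"ay":0,"az":0,"fingers":-0.6},{"dx":0.002,"dy":0,"dz":0,"ax":0,"ay":0,"az":0,"fingers":-0.6},{"dx":0.002,"dy":0,"dz":0,"ax":0,"ay":0,"az":0,"fingers":-0.6}]'
```

```text
time: 20.38
tool_pos: [0.5443, -0.0035, 0.0192]
tcp_rot: [-3.139, -0.112, -0.001]
wrist_force: [-1.0, 0.3, -1.6]
width: 0.251
time: 20.75
tool_pos: [0.5458, -0.0033, 0.019]
tcp_rot: [-3.139, -0.112, 0.001]
wrist_force: [-1.4, 0.3, -1.2]
width: 0.248
```

```bash
python3 -m inch '[{"dx":0.001,"dy":0,"dz":0,"ax":0,"ay":0,"az":0,"fingers":-0.6},{"dx":0.0015,"dy":0,"dz":0,"ax":0,"ay":0,"az":0,"fingers":-0.6},{"dx":0.0015,"dy":0,"dz":0,"ax":0,"ay":0,"az":0,"fingers":-0.6}]'; python3 - <<'E'
from h import *
img,P=cloud("side");cv2.imwrite("pics/s7.png",cv2.resize(img[170:260,215:335],None,fx=6,fy=6,interpolation=cv2.INTER_CUBIC))
for n in("block","gate"):
  for m in bot.masks_of("side",n)[:2]:print(n,m["p"],m["box"])
E
```

```text
time: 21.12
tool_pos: [0.5458, -0.0033, 0.0186]
tcp_rot: [-3.139, -0.112, 0.006]
wrist_force: [-5.5, -0.8, 0.7]
width: 0.251
block 0.86 [249.4, 211.6, 280.9, 229.7]
block 0.84 [407.2, 166.3, 441.3, 195.9]
gate 0.97 [215.4, 186.2, 334.6, 269.2]
```

View pics/s7.png

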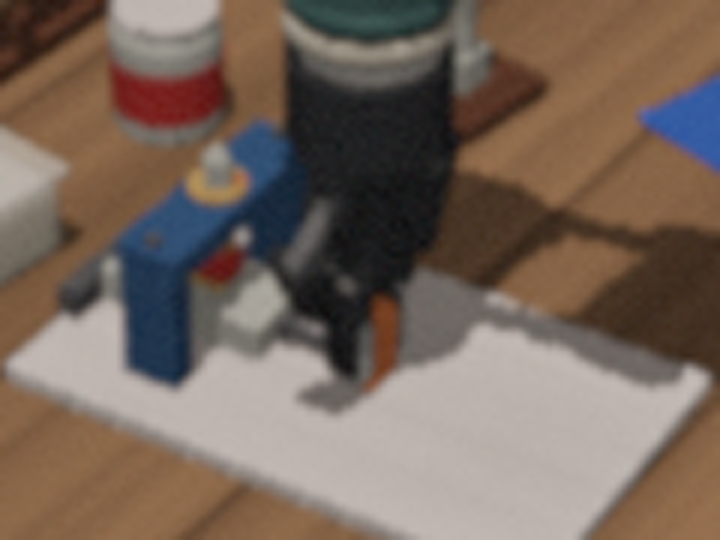

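Block is against the stop (5.5 N, TCP no longer advancing), pad visible over it. Releasing the knob and going to look at the key and stand.

```bash
python3 -m inch '[{"dx":-0.0008,"dy":0,"dz":0,"ax":0,"ay":0,"az":0,"fingers":0},{"dx":-0.0008,"dy":0,"dz":0,"ax":0,"ay":0,"az":0,"fingers":0},{"dx":-0.0008,"dy":0,"dz":0,"ax":0,"ay":0,"az":0,"fingers":0},{"dx":-0.001,"dy":0,"dz":-0.06,"ax":0,"ay":0,"az":0,"fingers":0},{"dx":-0.001,"dy":0,"dz":-0.12,"ax":0,"ay":0,"az":0,"fingers":0},{"dx":0,"dy":0.02,"dz":-0.18,"ax":0,"ay":0,"az":-10,"fingers":0},{"dx":0.03,"dy":0.06,"dz":-0.24,"ax":0,"ay":0,"az":-20,"fingers":0},{"dx":0.09,"dy":0.12,"dz":-0.27,"ax":0,"ay":0,"az":-30,"fingers":0},{"dx":0.09,"dy":0.18,"dz":-0.27,"ax":0,"ay":0,"az":-40,"fingers":0},{"dx":0.09,"dy":0.238,"dz":-0.27,"ax":0,"ay":0,"az":-50,"fingers":0},{"dx":0.09,"dy":0.238,"dz":-0.27,"ax":0,"ay":0,"az":-60,"fingers":0},{"dx":0.09,"dy":0.238,"dz":-0.27,"ax":0,"ay":0,"az":-70,"fingers":0},{"dx":0.09,"dy":0.238,"dz":-0.27,"ax":0,"ay":0,"az":-80,"fingers":0},{"dx":0.09,"dy":0.238,"dz":-0.27,"ax":0,"ay":0,"az":-90,"fingers":0},{"dx":0.09,"dy":0.238,"dz":-0.27,"ax":0,"ay":0,"az":-90,"fingers":0},{"dx":0.09,"dy":0.238,"dz":-0.27,"ax":0,"ay":0,"az":-90,"fingers":0}]' 
python3 - <<'E'
from w import *
wr("w8",[("key",(.6,.72),(-.3,-.17),(.128,.14)),("stand",(.58,.72),(-.3,-.15),(.007,.016)),("mat",(.3,.6),(-.4,-.2),(-.002,.01),lambda h,s,v:(h>100)&(h<125)&(s>100)),("screwtop",(.58,.68),(-.03,.05),(.1,.115)),("beam",(.58,.68),(-.15,.15),(.083,.0875),lambda h,s,v:(h>100)&(h<125)&(s>100))])
E
```

```text
time: 23.28
tool_pos: [0.6537, -0.2344, 0.2882]
tcp_rot: [-2.142, -2.294, 0.003]
wrist_force: [0.1, -0.8, 0.1]
width: 0.501
t 23.27 pos [ 0.6537 -0.2344  0.2882] rot [-2.142 -2.294  0.003] F [ 0.1 -0.8  0.1] w 0.501
toolx [-0.069  0.998  0.001] tooly [ 0.998  0.069 -0.003] toolz [-0.004  0.    -1.   ]
key 614 c [ 650.2 -234.4] wh [24.  23.9] ang 88.2 z 0.1322
   px 266 178 292 204
stand 1983 c [ 650.3 -234.5] wh [69.8 70.5] ang 82.8 z 0.0124
   px 250 141 311 200
mat 6199 c [ 469.6 -294.6] wh [ 91.4 169.8] ang 74.5 z 0.0034
   px 100 159 214 250
beam 449 c [631.8 -45.5] wh [32.1 22.5] ang 3.0 z 0.0865
   px 259 0 289 19
```

View pics/w8.png

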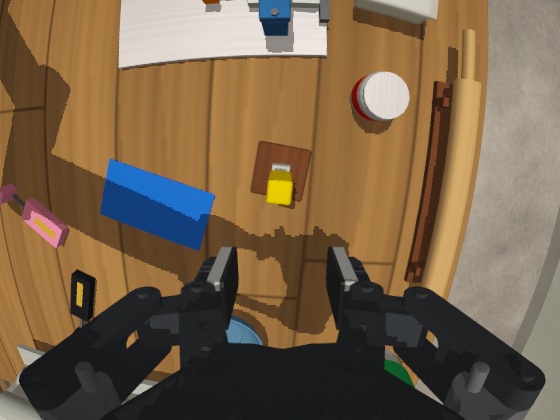

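```bash
python3 goal.py 178.2 650.3 -234.4 180; python3 -m inch '[{"dx":0,"dy":-0.0035,"dz":0.02,"ax":0,"ay":0,"az":-10,"fingers":0},{"dx":0,"dy":-0.0035,"dz":0.04,"ax":0,"ay":0,"az":-20,"fingers":0},{"dx":0,"dy":-0.0035,"dz":0.06,"ax":0,"ay":0,"az":-30,"fingers":0},{"dx":0,"dy":-0.0035,"dz":0.08,"ax":0,"ay":0,"az":-40,"fingers":0},{"dx":0,"dy":-0.0035,"dz":0.1,"ax":0,"ay":0,"az":-50,"fingers":0},{"dx":0,"dy":-0.0035,"dz":0.1,"ax":0,"ay":0,"az":-60,"fingers":0},{"dx":0,"dy":-0.0035,"dz":0.1,"ax":0,"ay":0,"az":-70,"fingers":0},{"dx":0,"dy":-0.0035,"dz":0.1,"ax":0,"ay":0,"az":-80,"fingers":0},{"dx":0,"dy":-0.0035,"dz":0.1,"ax":0,"ay":0,"az":-84.3,"fingers":0},{"dx":0,"dy":-0.0035,"dz":0.1,"ax":0,"ay":0,"az":-84.3,"fingers":0},{"dx":0,"dy":-0.0035,"dz":0.1,"ax":0,"ay":0,"az":-84.3,"fingers":0}]'; python3 goal.py 178.2 650.3 -234.4 140 650.3 -234.4 86
```

```text
t 23.32 pos [ 0.6537 -0.2344  0.2882] rot [-2.141 -2.295  0.003] F [ 0.   0.2 -0.5] w 0.5
toolx [-0.069  0.998  0.001] tooly [ 0.998  0.069 -0.004] toolz [-0.004  0.    -1.   ]
q [-3.800e-01  2.760e-01  1.485e+00 -1.000e-03  1.384e+00 -4.490e-01]
turn [ -0.1  -0.2 -84.2]
[ 650.3 -234.4  180. ] -> [ 1.000e-04 -3.000e-03  1.082e-01]
time: 24.7
tool_pos: [0.6499, -0.2345, 0.1882]
tcp_rot: [-0.051, -3.138, -0.001]
wrist_force: [-0.2, 0.7, 0.5]
width: 0.495
t 24.7 pos [ 0.6499 -0.2345  0.1882] rot [-5.100e-02 -3.138e+00 -1.000e-03] F [-0.2  0.7  0.5] w 0.495
toolx [-0.999  0.032  0.003] tooly [0.032 0.999 0.   ] toolz [-0.003  0.    -1.   ]
q [-3.820e-01  3.230e-01  1.609e+00 -1.000e-03  1.213e+00 -1.920e+00]
turn [ 0.  -0.2 -0. ]
[ 650.3 -234.4  140. ] -> [-0.0006  0.0001  0.0482]
[ 650.3 -234.4   86. ] -> [-8.000e-04  1.000e-04  1.022e-01]
```

```bash
python3 -m inch '[{"dx":-0.0005,"dy":0,"dz":0.048,"ax":0,"ay":-0.2,"az":0,"fingers":0},{"dx":-0.0007,"dy":0,"dz":0.09,"ax":0,"ay":-0.2,"az":0,"fingers":0},{"dx":-0.0007,"dy":0,"dz":0.102,"ax":0,"ay":-0.2,"az":0,"fingers":0},{"dx":-0.0007,"dy":0,"dz":0.102,"ax":0,"ay":-0.2,"az":0,"fingers":0},{"dx":-0.0007,"dy":0,"dz":0.102,"ax":0,"ay":-0.2,"az":0,"fingers":-0.7},{"dx":-0.0007,"dy":0,"dz":0.102,"ax":0,"ay":-0.2,"az":0,"fingers":-0.7},{"dx":-0.0007,"dy":0,"dz":0.102,"ax":0,"ay":-0.2,"az":0,"fingers":-0.7},{"dx":-0.0007,"dy":0,"dz":0.102,"ax":0,"ay":-0.2,"az":0,"fingers":-0.7}]' 60; python3 goal.py 178.2 650.3 -234.4 210;python3 -m inch '[{"dx":0,"dy":0,"dz":-0.02,"ax":0,"ay":0,"az":0,"fingers":-0.7},{"dx":0,"dy":0,"dz":-0.06,"ax":0,"ay":0,"az":0,"fingers":-0.7},{"dx":0,"dy":0,"dz":-0.11,"ax":0,"ay":0,"az":0,"fingers":-0.7},{"dx":0,"dy":0,"dz":-0.15,"ax":0,"ay":0,"az":0,"fingers":-0.7},{"dx":0,"dy":0,"dz":-0.15,"ax":0,"ay":0,"az":0,"fingers":-0.7}]'; python3 goal.py 217.5 628.5 2.2 240
```

```text
time: 25.7
tool_pos: [0.652, -0.2352, 0.0889]
tcp_rot: [0.051, 3.137, -0.002]
wrist_force: [1.3, -0.6, 5.8]
width: 0.272
t 25.7 pos [ 0.652  -0.2352  0.0889] rot [ 5.100e-02  3.137e+00 -2.000e-03] F [ 1.3 -0.6  5.8] w 0.272
toolx [-0.999  0.032 -0.004] tooly [ 0.032  0.999 -0.001] toolz [ 0.004 -0.002 -1.   ]
q [-0.382  0.406  1.691  0.     1.04  -1.921]
turn [-0.1  0.2 -0. ]
[ 650.3 -234.4  210. ] -> [ 0.0012  0.0006 -0.1211]
time: 26.32
tool_pos: [0.6537, -0.2359, 0.2456]
tcp_rot: [0.05, 3.128, -0.008]
wrist_force: [-0.3, 0.0, -2.0]
width: 0.274
t 26.32 pos [ 0.6537 -0.2359  0.2456] rot [ 0.05   3.128 -0.008] F [-0.3  0.  -2. ] w 0.274
toolx [-0.999  0.032 -0.013] tooly [ 0.032  0.999 -0.005] toolz [ 0.013 -0.005 -1.   ]
q [-0.382  0.284  1.552  0.     1.291 -1.921]
turn [ -0.5   0.6 -39.3]
[628.5   2.2 240. ] -> [0.0329 0.2372 0.0041]
```

```bash
python3 -m inch '[{"dx":0.01,"dy":0.05,"dz":0,"ax":-0.5,"ay":0.6,"az":-10,"fingers":-0.7},{"dx":0.02,"dy":0.1,"dz":0,"ax":-0.5,"ay":0.6,"az":-20,"fingers":-0.7},{"dx":0.03,"dy":0.15,"dz":0,"ax":-0.5,"ay":0.6,"az":-30,"fingers":-0.7},{"dx":0.033,"dy":0.2,"dz":0,"ax":-0.5,"ay":0.6,"az":-39.3,"fingers":-0.7},{"dx":0.033,"dy":0.237,"dz":0.004,"ax":-0.5,"ay":0.6,"az":-39.3,"fingers":-0.7},{"dx":0.033,"dy":0.237,"dz":0.004,"ax":-0.5,"ay":0.6,"az":-39.3,"fingers":-0.7},{"dx":0.033,"dy":0.237,"dz":0.004,"ax":-0.5,"ay":0.6,"az":-39.3,"fingers":-0.7},{"dx":0.033,"dy":0.237,"dz":0.004,"ax":-0.5,"ay":0.6,"az":-39.3,"fingers":-0.7}]'; python3 - <<'E'
from w import *
s,M,img,P=wr("w9",[("collar",(.58,.68),(-.03,.05),(.087,.0925),lambda h,s,v:(h>12)&(h<35)&(s>100)),("screwtop",(.60,.66),(-.03,.03),(.096,.115)),("beam",(.58,.68),(-.15,.15),(.083,.0875),lambda h,s,v:(h>100)&(h<125)&(s>100)),("keyend",(.58,.68),(-.05,.05),(.16,.186)),("keyshaft",(.58,.68),(-.05,.05),(.19,.22)),("handle",(.58,.68),(-.05,.05),(.225,.30),lambda h,s,v:(h>22)&(h<35)&(s>150))])
cv2.imwrite("pics/w9c.png",cv2.resize(img[60:330,140:420],None,fx=2.2,fy=2.2))
E
```

```text
time: 27.32
tool_pos: [0.6281, 0.0009, 0.2396]
tcp_rot: [1.007, -2.975, 0.0]
wrist_force: [0.6, -1.5, -1.9]
width: 0.274
t 27.32 pos [0.6281 0.0009 0.2396] rot [ 1.007 -2.975  0.   ] F [ 0.6 -1.5 -1.9] w 0.274
toolx [-0.795 -0.607  0.001] tooly [-0.607  0.795  0.   ] toolz [-0. -0. -1.]
collar 344 c [ 6.254e+02 -6.000e-01] wh [19.1 27. ] ang 37.2 z 0.0899
   px 267 178 296 198
screwtop 150 c [6.271e+02 6.000e-01] wh [ 7.9 11.7] ang 36.8 z 0.1049
   px 275 188 288 198
beam 2527 c [628.4   2.1] wh [ 33.6 116.7] ang 4.0 z 0.0867
   px 222 144 340 236
keyend 654 c [624.2  -1.9] wh [14.5 22. ] ang 37.5 z 0.1831
   px 264 199 298 227
keyshaft 273 c [623.   -2.3] wh [ 6.1 15.4] ang 33.9 z 0.2013
   px 269 214 294 227
handle 6182 c [6.266e+02 5.000e-01] wh [24.3 25. ] ang 36.3 z 0.282
   px 249 228 315 332
```

View pics/w9c.png

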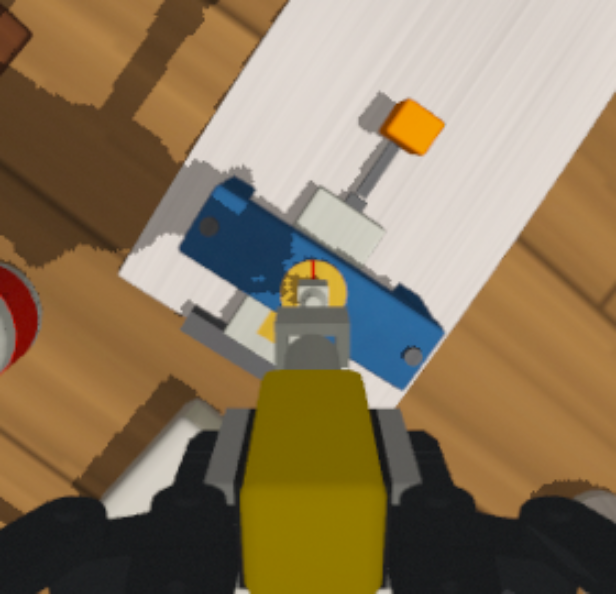

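Key end and screw compared in the same picture: the key needs -2.4 mm along tool x, lateral is aligned, and its 37° yaw matches the square. Lowering it.

```bash
python3 -m inch '[{"dx":-0.0024,"dy":0.0002,"dz":0.03,"ax":0,"ay":0,"az":0,"fingers":-0.7},{"dx":-0.0024,"dy":0.0002,"dz":0.05,"ax":0,"ay":0,"az":0,"fingers":-0.7},{"dx":-0.0024,"dy":0.0002,"dz":0.05,"ax":0,"ay":0,"az":0,"fingers":-0.7},{"dx":-0.0024,"dy":0.0002,"dz":0.055,"ax":0,"ay":0,"az":0,"fingers":-0.7},{"dx":-0.0024,"dy":0.0002,"dz":0.06,"ax":0,"ay":0,"az":0,"fingers":-0.7},{"dx":-0.0024,"dy":0.0002,"dz":0.064,"ax":0,"ay":0,"az":0,"fingers":-0.7},{"dx":-0.0024,"dy":0.0002,"dz":0.064,"ax":0,"ay":0,"az":0,"fingers":-0.7}]';python3 goal.py 217.4 629 2 166
```

```text
time: 28.25
tool_pos: [0.6299, 0.0025, 0.1756]
tcp_rot: [1.006, -2.976, 0.0]
wrist_force: [1.0, -0.5, -1.2]
width: 0.274
t 28.25 pos [0.6299 0.0025 0.1756] rot [ 1.006 -2.976  0.   ] F [ 1.  -0.5 -1.2] w 0.274
toolx [-0.795 -0.607  0.001] tooly [-0.607  0.795  0.   ] toolz [-0. -0. -1.]
q [-0.035  0.219  1.764 -0.     1.159 -2.258]
turn [ 0. -0. -0.]
[629.   2. 166.] -> [0.001  0.0001 0.0096]
```

```bash
python3 -m inch '[{"dx":0,"dy":0,"dz":0.004,"ax":0,"ay":0,"az":0,"fingers":-0.7},{"dx":0,"dy":0,"dz":0.008,"ax":0,"ay":0,"az":0,"fingers":-0.7},{"dx":0,"dy":0,"dz":0.0095,"ax":0,"ay":0,"az":0,"fingers":-0.7},{"dx":0,"dy":0,"dz":0.0105,"ax":0,"ay":0,"az":0,"fingers":-0.7},{"dx":0,"dy":0,"dz":0.0105,"ax":0,"ay":0,"az":0,"fingers":-0.7}]';python3 - <<'E'
from w import *
s,M,img,P=wr("w10",[("handle",(.58,.68),(-.05,.05),(.16,.25),lambda h,s,v:(h>22)&(h<35)&(s>150))])
print(bot.read_state()["torque"])
E
```

```text
time: 28.88
tool_pos: [0.6299, 0.0026, 0.1658]
tcp_rot: [1.007, -2.976, 0.0]
wrist_force: [-2.4, 0.3, 3.5]
width: 0.276
t 28.88 pos [0.6299 0.0026 0.1658] rot [ 1.007 -2.976  0.   ] F [-2.4  0.3  3.5] w 0.276
toolx [-0.795 -0.607  0.   ] tooly [-0.607  0.795 -0.   ] toolz [-0. -0. -1.]
handle 5975 c [628.4   2.4] wh [24.4 25. ] ang 37.4 z 0.2083
   px 249 232 315 332
[ 0.15475108  0.67887786 -0.01486272]
```

Key is seated (z 0.1658, light contact). Estimating pad height from the side-camera depth before turning.

```bash
cat > pad.py <<'E'
from h import *
def pad():
    o=[]
    for k in range(4):
        img,P=cloud("side");hsv=cv2.cvtColor(img,cv2.COLOR_BGR2HSV).astype(int);h,s,v=hsv[...,0],hsv[...,1],hsv[...,2]
        q=((h<8)|(h>172))&(s>110)&(np.abs(P[...,0]-.6285)<.02)&(np.abs(P[...,1]-.0022)<.02)&(P[...,2]<.07)
        t=P[q];r2=.012**2-(t[:,0]-.6285)**2-(t[:,1]-.0022)**2
        vv,uu=np.nonzero(q)
        # lower hemisphere visible: zc from z and horizontal offset is ambiguous; report z percentiles
        o.append((len(t),*np.percentile(t[:,2],[0,5,50,100]))); 
    print(np.round(o,4)); print("px",uu.min(),vv.min(),uu.max(),vv.max())
    b=(np.abs(P[...,0]-.6)<.03)&(np.abs(P[...,1])<.02)&(P[...,2]>.025)&(P[...,2]<.035)&(s<60)
    print("block top z",np.median(P[b][:,2]),b.sum())
    return img,P,q
if __name__=="__main__":
    img,P,q=pad();cv2.imwrite("pics/pad.png",cv2.resize(img[185:250,215:290],(750,650),interpolation=cv2.INTER_CUBIC))
    c=bot.get_calibration("side");print(np.linalg.inv(c["view"])[:3,3],c["intrinsics"][0])
E
python3 pad.py
```

```text
[[27.      0.0307  0.0395  0.0471  0.0534]
 [29.      0.0303  0.0386  0.0475  0.0563]
 [28.      0.03    0.0387  0.0467  0.0564]
 [28.      0.0315  0.0389  0.0467  0.052 ]]
px 248 211 255 216
block top z 0.03054412539379714 101
[-0.06601484  0.86537255  0.87557586] [487.04659972   0.         278.75232365]
```

View pics/pad.png

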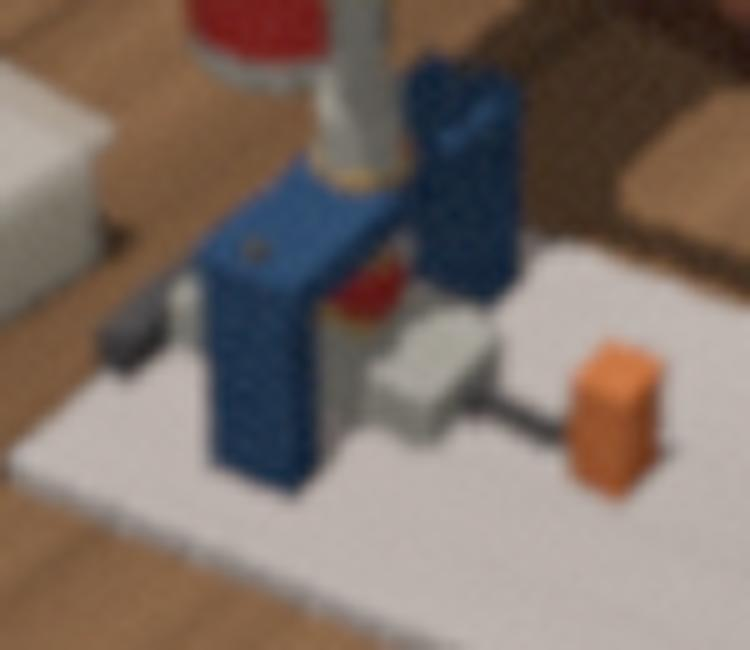

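```bash
python3 - <<'E'
from h import *
c=bot.get_calibration("side");K=np.array(c["intrinsics"]);V=np.array(c["view"])
g=np.array([.6285,.0022])
def pr(p):
    q=K@(V@np.append(p,1))[:3];return q[:2]/q[2]
i=np.random.default_rng(0).normal(size=(20000,3));i/=np.linalg.norm(i,axis=1)[:,None]
for pz in (.031,.033,.035,.037):
    u=np.array([pr(np.array([*g,pz+.012])+.012*n) for n in i[:4000]]);print(pz,"bottom row",u[:,1].max().round(2),"cols",u[:,0].min().round(1),u[:,0].max().round(1))
ux=np.array([np.cos(.072),np.sin(.072)]);uy=np.array([-ux[1],ux[0]])
def G(x,y,z): return np.array([*(np.array([.5778,-.0014])+ux*x/1000+uy*y/1000),z/1000])
for n,p in {"bed near-left":(-170,85,10),"bed far-left":(115,85,10),"leg bottom near-left":(33,70,10),"block top rear-left":(15,20,30),"block top rear-right":(15,-20,30),"block bottom rear-left":(15,20,10)}.items(): print(n,pr(G(*p)).round(1), "crop",((pr(G(*p))-[215,185])*10).round())
E
```

```text
0.031 bottom row 217.22 cols 246.4 254.8
0.033 bottom row 216.66 cols 246.3 254.8
0.035 bottom row 216.1 cols 246.3 254.8
0.037 bottom row 215.54 cols 246.3 254.8
bed near-left [303.7 267.6] crop [887. 826.]
bed far-left [215.  230.4] crop [ -0. 454.]
leg bottom near-left [242.  237.4] crop [270. 524.]
block top rear-left [257.3 224.5] crop [423. 395.]
block top rear-right [265.  217.1] crop [500. 321.]
block bottom rear-left [257.4 230. ] crop [424. 450.]
```

```bash
python3 -m inch '[{"dx":0,"dy":-0.0002,"dz":0,"ax":0,"ay":0,"az":10,"fingers":-0.7},{"dx":0.0001,"dy":-0.0005,"dz":0,"ax":0,"ay":0,"az":20,"fingers":-0.7},{"dx":0.0002,"dy":-0.0007,"dz":0,"ax":0,"ay":0,"az":30,"fingers":-0.7},{"dx":0.0003,"dy":-0.0009,"dz":0,"ax":0,"ay":0,"az":40,"fingers":-0.7},{"dx":0.0005,"dy":-0.0011,"dz":0,"ax":0,"ay":0,"az":50,"fingers":-0.7},{"dx":0.0007,"dy":-0.0012,"dz":0,"ax":0,"ay":0,"az":60,"fingers":-0.7},{"dx":0.0009,"dy":-0.0013,"dz":0,"ax":0,"ay":0,"az":70,"fingers":-0.7},{"dx":0.0012,"dy":-0.0014,"dz":0,"ax":0,"ay":0,"az":80,"fingers":-0.7},{"dx":0.0014,"dy":-0.0014,"dz":0,"ax":0,"ay":0,"az":90,"fingers":-0.7},{"dx":0.0016,"dy":-0.0014,"dz":0,"ax":0,"ay":0,"az":100,"fingers":-0.7},{"dx":0.0019,"dy":-0.0013,"dz":0,"ax":0,"ay":0,"az":110,"fingers":-0.7},{"dx":0.0019,"dy":-0.0013,"dz":0,"ax":0,"ay":0,"az":110,"fingers":-0.7},{"dx":0.0019,"dy":-0.0013,"dz":0,"ax":0,"ay":0,"az":110,"fingers":-0.7}]'; python3 pad.py; python3 goal.py 107.4 630 2 165;python3 -c "
from h import *
print(bot.read_state()['torque'])"
```

```text
time: 30.75
tool_pos: [0.6293, 0.0002, 0.1658]
tcp_rot: [1.857, 2.534, -0.0]
wrist_force: [-2.3, -0.8, 3.0]
width: 0.276
[[28.      0.0319  0.0337  0.0449  0.0515]
 [26.      0.0335  0.0364  0.0444  0.052 ]
 [28.      0.0325  0.0348  0.043   0.051 ]
 [26.      0.0344  0.0361  0.0441  0.05  ]]
px 248 212 254 217
block top z 0.030254731137102975 107
[-0.06601484  0.86537255  0.87557586] [487.04659972   0.         278.75232365]
t 30.95 pos [6.293e-01 2.000e-04 1.659e-01] rot [ 1.859  2.532 -0.   ] F [-1.3 -0.9  2. ] w 0.277
toolx [-0.3    0.954 -0.   ] tooly [ 0.954  0.3   -0.   ] toolz [ 0. -0. -1.]
q [-0.039  0.226  1.775 -0.     1.141 -0.343]
turn [-0.  0.  0.]
[630.   2. 165.] -> [0.0015 0.0012 0.0009]
[-0.18272819  0.38975356  0.05294207]
```

Pad dropped ~3 mm. Leaving the key on the screw and approaching the knob with the camera facing away from it (yaw 184°) for a pull test.

```bash
python3 -m inch '[{"dx":0,"dy":0,"dz":0,"ax":0,"ay":0,"az":0,"fingers":0},{"dx":0,"dy":0,"dz":0,"ax":0,"ay":0,"az":0,"fingers":0},{"dx":0,"dy":0,"dz":0,"ax":0,"ay":0,"az":0,"fingers":0},{"dx":0,"dy":0,"dz":-0.05,"ax":0,"ay":0,"az":0,"fingers":0},{"dx":0,"dy":0,"dz":-0.09,"ax":0,"ay":0,"az":0,"fingers":0},{"dx":0,"dy":-0.03,"dz":-0.09,"ax":0,"ay":0,"az":-10,"fingers":0},{"dx":0.02,"dy":-0.083,"dz":-0.09,"ax":0,"ay":0,"az":-20,"fingers":0},{"dx":0.02,"dy":-0.083,"dz":-0.09,"ax":0,"ay":0,"az":-30,"fingers":0},{"dx":0.02,"dy":-0.083,"dz":-0.09,"ax":0,"ay":0,"az":-40,"fingers":0},{"dx":0.02,"dy":-0.083,"dz":-0.09,"ax":0,"ay":0,"az":-50,"fingers":0},{"dx":0.02,"dy":-0.083,"dz":-0.09,"ax":0,"ay":0,"az":-60,"fingers":0},{"dx":0.02,"dy":-0.083,"dz":-0.09,"ax":0,"ay":0,"az":-70,"fingers":0},{"dx":0.02,"dy":-0.083,"dz":-0.09,"ax":0,"ay":0,"az":-76.7,"fingers":0},{"dx":0.02,"dy":-0.083,"dz":-0.09,"ax":0,"ay":0,"az":-76.7,"fingers":0}]'; python3 - <<'E'
from w import *
wr("w11",[("knob",(.5,.6),(-.04,.03),(.044,.056)),("blockrear",(.57,.61),(-.03,.03),(.026,.033)),("handle",(.58,.68),(-.05,.05),(.2,.22))])
E
python3 goal.py 184.1 543 -3.6 180 543 -3.6 70 543 -3.6 19
```

```text
time: 32.7
tool_pos: [0.5441, -0.0055, 0.2558]
tcp_rot: [-0.111, 3.139, -0.0]
wrist_force: [0.0, -0.0, 0.1]
width: 0.502
t 32.7 pos [ 0.5441 -0.0055  0.2558] rot [-0.111  3.139 -0.   ] F [ 0.  -0.   0.1] w 0.502
toolx [-0.997 -0.071 -0.   ] tooly [-0.071  0.997 -0.   ] toolz [ 0. -0. -1.]
knob 371 c [543.6  -2.6] wh [20.1 20.9] ang 4.4 z 0.0507
   px 274 171 293 189
blockrear 467 c [600.2   1.1] wh [19.4 39.3] ang 0.3 z 0.0307
   px 267 215 299 232
handle 956 c [627.3   2. ] wh [24.  24.6] ang 18.4 z 0.2093
   px 264 317 301 347
t 32.75 pos [ 0.5441 -0.0055  0.2558] rot [-0.11   3.139 -0.   ] F [-0.3 -0.2 -0.5] w 0.498
toolx [-0.998 -0.07  -0.   ] tooly [-0.07   0.998 -0.   ] toolz [ 0. -0. -1.]
q [-5.600e-02  1.000e-03  1.854e+00 -0.000e+00  1.286e+00 -1.696e+00]
turn [-0.   0.  -0.1]
[543.   -3.6 180. ] -> [0.001  0.002  0.0758]
[543.   -3.6  70. ] -> [0.001  0.002  0.1858]
[543.   -3.6  19. ] -> [0.001  0.002  0.2368]
```

```bash
python3 -m inch '[{"dx":0.0005,"dy":0.0023,"dz":0.06,"ax":0,"ay":0,"az":0,"fingers":0},{"dx":0.0005,"dy":0.0023,"dz":0.12,"ax":0,"ay":0,"az":0,"fingers":0},{"dx":0.0005,"dy":0.0023,"dz":0.18,"ax":0,"ay":0,"az":0,"fingers":0},{"dx":0.0005,"dy":0.0023,"dz":0.22,"ax":0,"ay":0,"az":0,"fingers":0},{"dx":0.0005,"dy":0.0023,"dz":0.2368,"ax":0,"ay":0,"az":0,"fingers":0},{"dx":0.0005,"dy":0.0023,"dz":0.2368,"ax":0,"ay":0,"az":0,"fingers":0},{"dx":0.0005,"dy":0.0023,"dz":0.2368,"ax":0,"ay":0,"az":0,"fingers":-0.6},{"dx":0.0005,"dy":0.0023,"dz":0.2368,"ax":0,"ay":0,"az":0,"fingers":-0.6},{"dx":0.0005,"dy":0.0023,"dz":0.2368,"ax":0,"ay":0,"az":0,"fingers":-0.6},{"dx":0.0005,"dy":0.0023,"dz":0.2368,"ax":0,"ay":0,"az":0,"fingers":-0.6}]' 40; python3 goal.py 184.1 543.4 -3.2 19
```

```text
time: 34.0
tool_pos: [0.5457, -0.0034, 0.0213]
tcp_rot: [-0.109, 3.135, -0.001]
wrist_force: [-0.2, 0.4, 7.0]
width: 0.253
t 34.0 pos [ 0.5457 -0.0034  0.0213] rot [-1.090e-01  3.135e+00 -1.000e-03] F [-0.2  0.4  7. ] w 0.253
toolx [-0.998 -0.07  -0.005] tooly [-0.07   0.998 -0.001] toolz [ 0.005 -0.001 -1.   ]
q [-0.052  0.244  2.06  -0.     0.834 -1.692]
turn [-0.   0.3 -0.1]
[543.4  -3.2  19. ] -> [0.0023 0.0004 0.0023]
```

```bash
python3 -m inch '[{"dx":0,"dy":0,"dz":0,"ax":0,"ay":0.3,"az":0,"fingers":-0.6},{"dx":0.0012,"dy":0,"dz":0,"ax":0,"ay":0.3,"az":0,"fingers":-0.6},{"dx":0.0025,"dy":0,"dz":0,"ax":0,"ay":0.3,"az":0,"fingers":-0.6},{"dx":0.0037,"dy":0,"dz":0,"ax":0,"ay":0.3,"az":0,"fingers":-0.6},{"dx":0.005,"dy":0,"dz":0,"ax":0,"ay":0.3,"az":0,"fingers":-0.6},{"dx":0.0062,"dy":0,"dz":0,"ax":0,"ay":0.3,"az":0,"fingers":-0.6},{"dx":0.0075,"dy":0,"dz":0,"ax":0,"ay":0.3,"az":0,"fingers":-0.6},{"dx":0.0087,"dy":0,"dz":0,"ax":0,"ay":0.3,"az":0,"fingers":-0.6},{"dx":0.01,"dy":0,"dz":0,"ax":0,"ay":0.3,"az":0,"fingers":-0.6},{"dx":0.0112,"dy":0,"dz":0,"ax":0,"ay":0.3,"az":0,"fingers":-0.6},{"dx":0.0125,"dy":0,"dz":0,"ax":0,"ay":0.3,"az":0,"fingers":-0.6},{"dx":0.0137,"dy":0,"dz":0,"ax":0,"ay":0.3,"az":0,"fingers":-0.6},{"dx":0.015,"dy":0,"dz":0,"ax":0,"ay":0.3,"az":0,"fingers":-0.6}]'; cat > blk.py <<'E'
from h import *
import sys
ux=np.array([np.cos(.0724),np.sin(.0724)]);uy=np.array([-ux[1],ux[0]]);O=np.array([.6285,.0022])-.05*ux
s=bot.read_state()
# centroid fraction: rear edge of the block along gate x from side camera (top face, edge counted by area)
img,P=cloud("side")
for k in range(2): i2,P2=cloud("side");P=np.nanmean([P,P2],0)
D=P[...,:2]-O;gx=D@ux;gy=D@uy;z=P[...,2]
hs=cv2.cvtColor(img,cv2.COLOR_BGR2HSV).astype(int)
q=(np.abs(gy)<.021)&(z>.026)&(z<.034)&(gx<.035)&(gx>-.06)&(hs[...,1]<70)
print("top pts",q.sum(),"gx 1%,5%",np.round(np.nanpercentile(gx[q],[1,5,10]),4))
print("tcp gate x",round(float((s["tool_pos"][:2]-O)@ux),4),"F along",round(float(s["wrist_force"][:2]@ux),2))
if len(sys.argv)>1: cv2.imwrite(f"pics/{sys.argv[1]}.png",cv2.resize(img[190:260,220:310],(810,630),interpolation=cv2.INTER_CUBIC)[:600])
E
python3 blk.py b12
```

```text
time: 35.62
tool_pos: [0.5311, -0.0045, 0.0215]
tcp_rot: [-0.11, 3.139, -0.001]
wrist_force: [3.7, 0.4, 1.9]
width: 0.252
top pts 83 gx 1%,5% [-0.0595 -0.0579  0.0139]
tcp gate x -0.0476 F along 3.71blk.py:7: RuntimeWarning: Mean of empty slice
  for k in range(2): i2,P2=cloud("side");P=np.nanmean([P,P2],0)
```

View pics/b12.png

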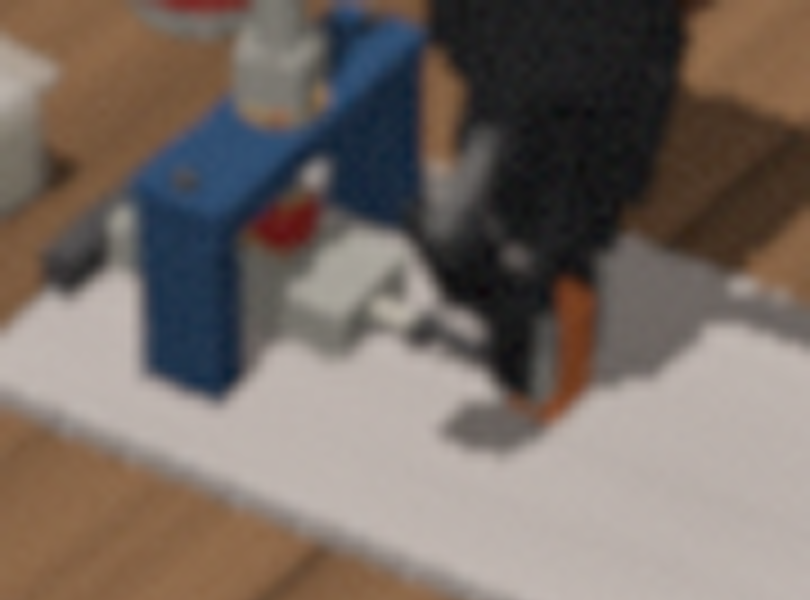

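F = 3.7 N at 14.7 mm pull, exactly the gauge spring, and the block is still held. So the pad is pressing. Drawing on slowly.

```bash
for i in 1; do python3 -m inch '[{"dx":0.001,"dy":0,"dz":0,"ax":0,"ay":0,"az":0,"fingers":-0.6},{"dx":0.002,"dy":0,"dz":0,"ax":0,"ay":0,"az":0,"fingers":-0.6},{"dx":0.003,"dy":0,"dz":0,"ax":0,"ay":0,"az":0,"fingers":-0.6},{"dx":0.004,"dy":0,"dz":0,"ax":0,"ay":0,"az":0,"fingers":-0.6},{"dx":0.005,"dy":0,"dz":0,"ax":0,"ay":0,"az":0,"fingers":-0.6},{"dx":0.006,"dy":0,"dz":0,"ax":0,"ay":0,"az":0,"fingers":-0.6}]'; python3 blk.py 2>/dev/null; python3 -m inch '[{"dx":0.001,"dy":0,"dz":0,"ax":0,"ay":0,"az":0,"fingers":-0.6},{"dx":0.002,"dy":0,"dz":0,"ax":0,"ay":0,"az":0,"fingers":-0.6},{"dx":0.003,"dy":0,"dz":0,"ax":0,"ay":0,"az":0,"fingers":-0.6},{"dx":0.004,"dy":0,"dz":0,"ax":0,"ay":0,"az":0,"fingers":-0.6},{"dx":0.005,"dy":0,"dz":0,"ax":0,"ay":0,"az":0,"fingers":-0.6},{"dx":0.006,"dy":0,"dz":0,"ax":0,"ay":0,"az":0,"fingers":-0.6}]';python3 blk.py b13 2>/dev/null; done
```

```text
time: 36.52
tool_pos: [0.525, -0.0049, 0.0215]
tcp_rot: [-0.11, 3.14, -0.001]
wrist_force: [3.4, -0.4, 1.5]
width: 0.25
top pts 98 gx 1%,5% [-0.0011  0.0081  0.0086]
tcp gate x -0.0538 F along 3.34
time: 37.42
tool_pos: [0.519, -0.0054, 0.0215]
tcp_rot: [-0.11, 3.14, -0.001]
wrist_force: [3.2, 0.9, 1.5]
width: 0.249
top pts 119 gx 1%,5% [-0.012   0.0021  0.0029]
tcp gate x -0.0598 F along 3.27
```

Block creeps (rear edge 14→3 mm), but F≈3.3 N means a gauge of ~13–15 mm, on the edge of green. I'll give the screw about 25° more: relax the spring, release the knob and return to the key.

```bash
python3 -m inch '[{"dx":-0.006,"dy":0,"dz":0,"ax":0,"ay":0,"az":0,"fingers":-0.6},{"dx":-0.0125,"dy":0,"dz":0,"ax":0,"ay":0,"az":0,"fingers":-0.6},{"dx":-0.0125,"dy":0,"dz":0,"ax":0,"ay":0,"az":0,"fingers":0},{"dx":-0.0125,"dy":0,"dz":0,"ax":0,"ay":0,"az":0,"fingers":0},{"dx":-0.0125,"dy":0,"dz":0,"ax":0,"ay":0,"az":0,"fingers":0},{"dx":-0.012,"dy":0,"dz":-0.06,"ax":0,"ay":0,"az":0,"fingers":0},{"dx":-0.01,"dy":0,"dz":-0.12,"ax":0,"ay":0,"az":0,"fingers":0},{"dx":-0.01,"dy":0,"dz":-0.18,"ax":0,"ay":0,"az":0,"fingers":0},{"dx":-0.01,"dy":0,"dz":-0.24,"ax":0,"ay":0,"az":10,"fingers":0},{"dx":-0.01,"dy":0,"dz":-0.24,"ax":0,"ay":0,"az":20,"fingers":0},{"dx":-0.03,"dy":0,"dz":-0.24,"ax":0,"ay":0,"az":30,"fingers":0},{"dx":-0.06,"dy":0,"dz":-0.24,"ax":0,"ay":0,"az":40,"fingers":0},{"dx":-0.08,"dy":0,"dz":-0.24,"ax":0,"ay":0,"az":50,"fingers":0},{"dx":-0.1,"dy":0,"dz":-0.24,"ax":0,"ay":0,"az":60,"fingers":0},{"dx":-0.1,"dy":0,"dz":-0.24,"ax":0,"ay":0,"az":70,"fingers":0},{"dx":-0.1,"dy":0,"dz":-0.24,"ax":0,"ay":0,"az":76.7,"fingers":0},{"dx":-0.1,"dy":0,"dz":-0.24,"ax":0,"ay":0,"az":76.7,"fingers":0},{"dx":-0.1,"dy":0,"dz":-0.24,"ax":0,"ay":0,"az":76.7,"fingers":0}]'
python3 - <<'E'
from w import *
wr("w14",[("handle",(.58,.68),(-.05,.05),(.205,.22)),("knob",(.48,.6),(-.04,.03),(.044,.056)),("block",(.55,.61),(-.03,.03),(.026,.033))])
E
python3 goal.py 107.4 628.5 2.2 225 628.5 2.2 165.5
```

```text
time: 39.83
tool_pos: [0.6183, 0.0018, 0.2612]
tcp_rot: [1.86, 2.532, -0.002]
wrist_force: [-0.3, 0.3, -0.7]
width: 0.499
t 39.83 pos [0.6183 0.0018 0.2612] rot [ 1.860e+00  2.532e+00 -2.000e-03] F [-0.3  0.3 -0.7] w 0.499
toolx [-0.299  0.954 -0.001] tooly [ 0.954  0.299 -0.001] toolz [-0.001 -0.001 -1.   ]
handle 1320 c [628.3   2.8] wh [24.1 24. ] ang 16.9 z 0.2094
   px 278 212 315 248
knob 359 c [532.4  -2.8] wh [20.3 22.5] ang 3.6 z 0.0506
   px 197 152 217 173
block 823 c [594.4   1.4] wh [32.2 40.7] ang 2.2 z 0.0306
   px 248 154 279 190
t 39.88 pos [0.6184 0.0018 0.2613] rot [ 1.860e+00  2.531e+00 -1.000e-03] F [-0.3 -0.   0.1] w 0.499
toolx [-0.299  0.954 -0.001] tooly [ 0.954  0.299 -0.001] toolz [-0.    -0.001 -1.   ]
q [-3.700e-02  1.410e-01  1.695e+00 -1.000e-03  1.306e+00 -3.400e-01]
turn [-0.  0. -0.]
[628.5   2.2 225. ] -> [-0.0026  0.0098  0.0363]
[628.5   2.2 165.5] -> [-0.0026  0.0098  0.0958]
```

```bash
python3 -m inch '[{"dx":-0.0022,"dy":0.0098,"dz":0.02,"ax":0,"ay":0,"az":0,"fingers":0},{"dx":-0.0022,"dy":0.0098,"dz":0.06,"ax":0,"ay":0,"az":0,"fingers":0},{"dx":-0.0022,"dy":0.0098,"dz":0.09,"ax":0,"ay":0,"az":0,"fingers":0},{"dx":-0.0022,"dy":0.0098,"dz":0.0945,"ax":0,"ay":0,"az":0,"fingers":0},{"dx":-0.0022,"dy":0.0098,"dz":0.0945,"ax":0,"ay":0,"az":0,"fingers":-0.7},{"dx":-0.0022,"dy":0.0098,"dz":0.0945,"ax":0,"ay":0,"az":0,"fingers":-0.7},{"dx":-0.0022,"dy":0.0098,"dz":0.0945,"ax":0,"ay":0,"az":0,"fingers":-0.7},{"dx":-0.0022,"dy":0.0098,"dz":0.0945,"ax":0,"ay":0,"az":0,"fingers":-0.7}]' 60; python3 -m inch '[{"dx":0,"dy":0,"dz":0,"ax":0,"ay":0,"az":6,"fingers":-0.7},{"dx":0,"dy":0,"dz":0,"ax":0,"ay":0,"az":12,"fingers":-0.7},{"dx":0,"dy":0,"dz":0,"ax":0,"ay":0,"az":18,"fingers":-0.7},{"dx":0,"dy":0,"dz":0,"ax":0,"ay":0,"az":25,"fingers":-0.7},{"dx":0,"dy":0,"dz":0,"ax":0,"ay":0,"az":25,"fingers":-0.7},{"dx":0,"dy":0,"dz":0,"ax":0,"ay":0,"az":25,"fingers":-0.7},{"dx":0,"dy":0,"dz":0,"ax":0,"ay":0,"az":25,"fingers":-0.7}]'; python3 goal.py 107.4 628.5 2.2 165
```

```text
time: 40.88
tool_pos: [0.6284, 0.0026, 0.167]
tcp_rot: [1.86, 2.531, -0.001]
wrist_force: [-0.4, 0.4, -5.3]
width: 0.275
time: 41.75
tool_pos: [0.6288, 0.0026, 0.1671]
tcp_rot: [2.362, 2.07, -0.0]
wrist_force: [1.5, -0.1, -7.0]
width: 0.277
t 41.75 pos [0.6288 0.0026 0.1671] rot [ 2.362  2.07  -0.   ] F [ 1.5 -0.1 -7. ] w 0.277
toolx [ 0.131  0.991 -0.001] tooly [ 0.991 -0.131  0.001] toolz [ 0.001 -0.001 -1.   ]
q [-3.500e-02  2.230e-01  1.775e+00 -1.000e-03  1.142e+00  9.700e-02]
turn [  0.    0.1 -24.9]
[628.5   2.2 165. ] -> [-0.0004 -0.0002  0.0021]
```

```bash
python3 -m inch '[{"dx":0,"dy":0,"dz":0,"ax":0,"ay":0,"az":0,"fingers":0},{"dx":0,"dy":0,"dz":0,"ax":0,"ay":0,"az":0,"fingers":0},{"dx":0,"dy":0,"dz":0,"ax":0,"ay":0,"az":0,"fingers":0},{"dx":0,"dy":0,"dz":-0.05,"ax":0,"ay":0,"az":0,"fingers":0},{"dx":0,"dy":0,"dz":-0.09,"ax":0,"ay":0,"az":-10,"fingers":0},{"dx":-0.006,"dy":-0.05,"dz":-0.09,"ax":0,"ay":0,"az":-20,"fingers":0},{"dx":-0.018,"dy":-0.096,"dz":-0.09,"ax":0,"ay":0,"az":-30,"fingers":0},{"dx":-0.018,"dy":-0.096,"dz":-0.09,"ax":0,"ay":0,"az":-40,"fingers":0},{"dx":-0.018,"dy":-0.096,"dz":-0.09,"ax":0,"ay":0,"az":-50,"fingers":0},{"dx":-0.018,"dy":-0.096,"dz":-0.09,"ax":0,"ay":0,"az":-60,"fingers":0},{"dx":-0.018,"dy":-0.096,"dz":-0.09,"ax":0,"ay":0,"az":-70,"fingers":0},{"dx":-0.018,"dy":-0.096,"dz":-0.09,"ax":0,"ay":0,"az":-80,"fingers":0},{"dx":-0.018,"dy":-0.096,"dz":-0.09,"ax":0,"ay":0,"az":-90,"fingers":0},{"dx":-0.018,"dy":-0.096,"dz":-0.09,"ax":0,"ay":0,"az":-101.6,"fingers":0},{"dx":-0.018,"dy":-0.096,"dz":-0.09,"ax":0,"ay":0,"az":-101.6,"fingers":0},{"dx":-0.018,"dy":-0.096,"dz":-0.09,"ax":0,"ay":0,"az":-101.6,"fingers":0}]'
python3 - <<'E'
from w import *
wr("w15",[("knob",(.48,.6),(-.04,.03),(.044,.056)),("block",(.55,.61),(-.03,.03),(.026,.033)),("handle",(.58,.68),(-.05,.05),(.205,.22))])
E
python3 goal.py 184.1 532.4 -3.5 60 532.4 -3.5 20
```

```text
time: 43.75
tool_pos: [0.5312, -0.0026, 0.2573]
tcp_rot: [-0.107, 3.139, -0.002]
wrist_force: [-0.4, 0.5, -0.8]
width: 0.504
t 43.75 pos [ 0.5312 -0.0026  0.2573] rot [-1.070e-01  3.139e+00 -2.000e-03] F [-0.4  0.5 -0.8] w 0.504
toolx [-0.998 -0.068 -0.001] tooly [-0.068  0.998 -0.001] toolz [ 0.001 -0.001 -1.   ]
knob 379 c [531.5  -3.7] wh [20.6 22. ] ang 3.4 z 0.0505
   px 270 171 290 189
block 780 c [5.926e+02 5.000e-01] wh [35.9 39.2] ang 3.0 z 0.0306
   px 264 212 296 241
handle 397 c [620.2   2.4] wh [24. 11.] ang 90.0 z 0.2095
   px 263 332 295 347
t 43.8 pos [ 0.5312 -0.0026  0.2572] rot [-1.070e-01  3.139e+00 -2.000e-03] F [ 0.7 -0.9 -0.1] w 0.5
toolx [-0.998 -0.068 -0.001] tooly [-0.068  0.998 -0.001] toolz [ 0.001 -0.001 -1.   ]
q [-5.100e-02 -2.600e-02  1.878e+00 -1.000e-03  1.288e+00 -1.690e+00]
turn [-0.1  0.1 -0.2]
[532.4  -3.5  60. ] -> [-0.001  -0.0008  0.1972]
[532.4  -3.5  20. ] -> [-0.0009 -0.0007  0.2372]
```

```bash
python3 -m inch '[{"dx":-0.0006,"dy":-0.001,"dz":0.06,"ax":0,"ay":0,"az":-0.2,"fingers":0},{"dx":-0.0006,"dy":-0.001,"dz":0.12,"ax":0,"ay":0,"az":-0.2,"fingers":0},{"dx":-0.0006,"dy":-0.001,"dz":0.18,"ax":0,"ay":0,"az":-0.2,"fingers":0},{"dx":-0.0006,"dy":-0.001,"dz":0.22,"ax":0,"ay":0,"az":-0.2,"fingers":0},{"dx":-0.0006,"dy":-0.001,"dz":0.236,"ax":0,"ay":0,"az":-0.2,"fingers":0},{"dx":-0.0006,"dy":-0.001,"dz":0.236,"ax":0,"ay":0,"az":-0.2,"fingers":0},{"dx":-0.0006,"dy":-0.001,"dz":0.236,"ax":0,"ay":0,"az":-0.2,"fingers":-0.6},{"dx":-0.0006,"dy":-0.001,"dz":0.236,"ax":0,"ay":0,"az":-0.2,"fingers":-0.6},{"dx":-0.0006,"dy":-0.001,"dz":0.236,"ax":0,"ay":0,"az":-0.2,"fingers":-0.6},{"dx":-0.0006,"dy":-0.001,"dz":0.236,"ax":0,"ay":0,"az":-0.2,"fingers":-0.6}]' 40; python3 -m inch '[{"dx":0,"dy":0,"dz":0,"ax":0,"ay":0,"az":0,"fingers":-0.6},{"dx":0.003,"dy":0,"dz":0,"ax":0,"ay":0,"az":0,"fingers":-0.6},{"dx":0.006,"dy":0,"dz":0,"ax":0,"ay":0,"az":0,"fingers":-0.6},{"dx":0.009,"dy":0,"dz":0,"ax":0,"ay":0,"az":0,"fingers":-0.6},{"dx":0.011,"dy":0,"dz":0,"ax":0,"ay":0,"az":0,"fingers":-0.6},{"dx":0.012,"dy":0,"dz":0,"ax":0,"ay":0,"az":0,"fingers":-0.6},{"dx":0.013,"dy":0,"dz":0,"ax":0,"ay":0,"az":0,"fingers":-0.6},{"dx":0.014,"dy":0,"dz":0,"ax":0,"ay":0,"az":0,"fingers":-0.6},{"dx":0.015,"dy":0,"dz":0,"ax":0,"ay":0,"az":0,"fingers":-0.6},{"dx":0.016,"dy":0,"dz":0,"ax":0,"ay":0,"az":0,"fingers":-0.6}]'; python3 blk.py  2>/dev/null
```

```text
time: 45.05
tool_pos: [0.5342, -0.004, 0.0235]
tcp_rot: [-0.112, 3.134, -0.002]
wrist_force: [-0.7, -0.9, 6.5]
width: 0.253
time: 46.3
tool_pos: [0.5186, -0.0051, 0.0236]
tcp_rot: [-0.112, 3.133, -0.002]
wrist_force: [4.2, -0.4, -1.9]
width: 0.25
top pts 121 gx 1%,5% [-0.0004  0.0007  0.0015]
tcp gate x -0.0601 F along 4.19
```

```bash
for k in 1; do python3 -m inch '[{"dx":0.001,"dy":0,"dz":0,"ax":0,"ay":0,"az":0,"fingers":-0.6},{"dx":0.002,"dy":0,"dz":0,"ax":0,"ay":0,"az":0,"fingers":-0.6},{"dx":0.003,"dy":0,"dz":0,"ax":0,"ay":0,"az":0,"fingers":-0.6},{"dx":0.004,"dy":0,"dz":0,"ax":0,"ay":0,"az":0,"fingers":-0.6},{"dx":0.005,"dy":0,"dz":0,"ax":0,"ay":0,"az":0,"fingers":-0.6},{"dx":0.006,"dy":0,"dz":0,"ax":0,"ay":0,"az":0,"fingers":-0.6}]'; python3 blk.py 2>/dev/null; python3 -m inch '[{"dx":0.001,"dy":0,"dz":0,"ax":0,"ay":0,"az":0,"fingers":-0.6},{"dx":0.002,"dy":0,"dz":0,"ax":0,"ay":0,"az":0,"fingers":-0.6},{"dx":0.003,"dy":0,"dz":0,"ax":0,"ay":0,"az":0,"fingers":-0.6},{"dx":0.004,"dy":0,"dz":0,"ax":0,"ay":0,"az":0,"fingers":-0.6},{"dx":0.005,"dy":0,"dz":0,"ax":0,"ay":0,"az":0,"fingers":-0.6},{"dx":0.006,"dy":0,"dz":0,"ax":0,"ay":0,"az":0,"fingers":-0.6},{"dx":0.007,"dy":0,"dz":0,"ax":0,"ay":0,"az":0,"fingers":-0.6},{"dx":0.008,"dy":0,"dz":0,"ax":0,"ay":0,"az":0,"fingers":-0.6},{"dx":0.009,"dy":0,"dz":0,"ax":0,"ay":0,"az":0,"fingers":-0.6},{"dx":0.010,"dy":0,"dz":0,"ax":0,"ay":0,"az":0,"fingers":-0.6}]';python3 blk.py b16 2>/dev/null; done
```

```text
time: 47.2
tool_pos: [0.5125, -0.0055, 0.0236]
tcp_rot: [-0.112, 3.134, -0.002]
wrist_force: [4.1, -0.7, -1.9]
width: 0.246
top pts 134 gx 1%,5% [-0.0064 -0.0051 -0.0035]
tcp gate x -0.0663 F along 4.04
time: 48.6
tool_pos: [0.5024, -0.0062, 0.0236]
tcp_rot: [-0.112, 3.134, -0.002]
wrist_force: [3.6, 1.0, -1.1]
width: 0.244
top pts 156 gx 1%,5% [-0.0154 -0.0146 -0.0135]
tcp gate x -0.0764 F along 3.65
```

View pics/b16.png

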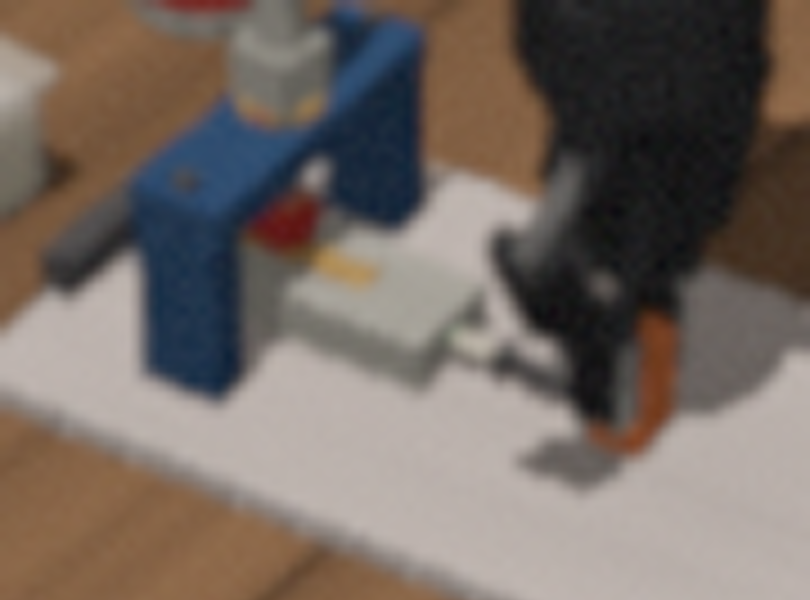

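Block crept ~16 mm, with the wrist force giving a gauge of ~15–17 mm: green, but close to the white boundary. For margin I'll do one more key turn of ~22°.

```bash
python3 -m inch '[{"dx":-0.008,"dy":0,"dz":0,"ax":0,"ay":0.4,"az":0.2,"fingers":-0.6},{"dx":-0.014,"dy":0,"dz":0,"ax":0,"ay":0.4,"az":0.2,"fingers":-0.6},{"dx":-0.014,"dy":0,"dz":0,"ax":0,"ay":0.4,"az":0.2,"fingers":0},{"dx":-0.014,"dy":0,"dz":0,"ax":0,"ay":0.4,"az":0.2,"fingers":0},{"dx":-0.014,"dy":0,"dz":0,"ax":0,"ay":0.4,"az":0.2,"fingers":0},{"dx":-0.014,"dy":0,"dz":-0.06,"ax":0,"ay":0.4,"az":0.2,"fingers":0},{"dx":-0.014,"dy":0,"dz":-0.12,"ax":0,"ay":0.4,"az":0.2,"fingers":0},{"dx":-0.014,"dy":0,"dz":-0.18,"ax":0,"ay":0.4,"az":10,"fingers":0},{"dx":-0.014,"dy":0,"dz":-0.235,"ax":0,"ay":0.4,"az":20,"fingers":0},{"dx":-0.014,"dy":0,"dz":-0.235,"ax":0,"ay":0.4,"az":30,"fingers":0},{"dx":-0.03,"dy":0,"dz":-0.235,"ax":0,"ay":0.4,"az":40,"fingers":0},{"dx":-0.06,"dy":0,"dz":-0.235,"ax":0,"ay":0.4,"az":50,"fingers":0},{"dx":-0.09,"dy":0,"dz":-0.235,"ax":0,"ay":0.4,"az":60,"fingers":0},{"dx":-0.12,"dy":0,"dz":-0.235,"ax":0,"ay":0.4,"az":70,"fingers":0},{"dx":-0.12,"dy":0,"dz":-0.235,"ax":0,"ay":0.4,"az":80,"fingers":0},{"dx":-0.12,"dy":0,"dz":-0.235,"ax":0,"ay":0.4,"az":90,"fingers":0},{"dx":-0.12,"dy":0,"dz":-0.235,"ax":0,"ay":0.4,"az":101,"fingers":0},{"dx":-0.12,"dy":0,"dz":-0.235,"ax":0,"ay":0.4,"az":101,"fingers":0},{"dx":-0.12,"dy":0,"dz":-0.235,"ax":0,"ay":0.4,"az":101,"fingers":0}]'
python3 - <<'E'
from w import *
wr("w17",[("handle",(.58,.68),(-.05,.05),(.205,.22)),("knob",(.46,.6),(-.04,.03),(.044,.056)),("block",(.53,.61),(-.03,.03),(.026,.033))])
E
python3 goal.py 82.5 628.4 2.6 166
```

```text
time: 51.12
tool_pos: [0.6204, 0.0026, 0.259]
tcp_rot: [-2.347, -2.086, -0.004]
wrist_force: [-0.2, 0.8, 0.9]
width: 0.497
t 51.12 pos [0.6204 0.0026 0.259 ] rot [-2.347 -2.086 -0.004] F [-0.2  0.8  0.9] w 0.497
toolx [0.117 0.993 0.003] tooly [ 0.993 -0.117  0.   ] toolz [ 0.001  0.003 -1.   ]
handle 1355 c [628.6   3.1] wh [23.6 23.9] ang 82.9 z 0.2099
   px 276 209 313 245
knob 322 c [514.9  -3.8] wh [20.3 21.2] ang 4.7 z 0.0505
   px 182 188 202 208
block 1233 c [585.3   1.1] wh [44.6 40.4] ang 4.2 z 0.0306
   px 232 163 274 202
t 51.17 pos [0.6205 0.0026 0.2591] rot [-2.347 -2.086 -0.005] F [-0.4 -0.3 -0.1] w 0.502
toolx [0.118 0.993 0.003] tooly [ 0.993 -0.118  0.001] toolz [ 0.001  0.003 -1.   ]
q [-0.038  0.145  1.694  0.003  1.301  0.079]
turn [ 0.  -0.2  0.7]
[628.4   2.6 166. ] -> [0.0006 0.0078 0.0931]
```

```bash
python3 -m inch '[{"dx":0.0006,"dy":0.0078,"dz":0.02,"ax":0,"ay":-0.2,"az":0.7,"fingers":0},{"dx":0.0006,"dy":0.0078,"dz":0.06,"ax":0,"ay":-0.2,"az":0.7,"fingers":0},{"dx":0.0006,"dy":0.0078,"dz":0.088,"ax":0,"ay":-0.2,"az":0.7,"fingers":0},{"dx":0.0006,"dy":0.0078,"dz":0.093,"ax":0,"ay":-0.2,"az":0.7,"fingers":0},{"dx":0.0006,"dy":0.0078,"dz":0.093,"ax":0,"ay":-0.2,"az":0.7,"fingers":-0.7},{"dx":0.0006,"dy":0.0078,"dz":0.093,"ax":0,"ay":-0.2,"az":0.7,"fingers":-0.7},{"dx":0.0006,"dy":0.0078,"dz":0.093,"ax":0,"ay":-0.2,"az":0.7,"fingers":-0.7},{"dx":0.0006,"dy":0.0078,"dz":0.093,"ax":0,"ay":-0.2,"az":0.7,"fingers":-0.7}]' 60; python3 -m inch '[{"dx":0,"dy":0,"dz":0,"ax":0,"ay":0,"az":6,"fingers":-0.7},{"dx":0,"dy":0,"dz":0,"ax":0,"ay":0,"az":12,"fingers":-0.7},{"dx":0,"dy":0,"dz":0,"ax":0,"ay":0,"az":18,"fingers":-0.7},{"dx":0,"dy":0,"dz":0,"ax":0,"ay":0,"az":24,"fingers":-0.7},{"dx":0,"dy":0,"dz":0,"ax":0,"ay":0,"az":24,"fingers":-0.7},{"dx":0,"dy":0,"dz":0,"ax":0,"ay":0,"az":24,"fingers":-0.7}]'; python3 -m inch '[{"dx":0,"dy":0,"dz":0,"ax":0,"ay":0,"az":0,"fingers":0},{"dx":0,"dy":0,"dz":0,"ax":0,"ay":0,"az":0,"fingers":0},{"dx":0,"dy":0,"dz":0,"ax":0,"ay":0,"az":0,"fingers":0},{"dx":0,"dy":0,"dz":-0.05,"ax":0,"ay":0,"az":0,"fingers":0},{"dx":0,"dy":0,"dz":-0.09,"ax":0,"ay":0,"az":0,"fingers":0},{"dx":0,"dy":0,"dz":-0.09,"ax":0,"ay":0,"az":0,"fingers":0}]'; python3 goal.py 184.1 515.2 -4.5 250
```

```text
time: 52.18
tool_pos: [0.6285, 0.0026, 0.1663]
tcp_rot: [2.36, 2.072, 0.001]
wrist_force: [0.5, 0.3, -6.1]
width: 0.269
time: 52.92
tool_pos: [0.6288, 0.0025, 0.1664]
tcp_rot: [2.738, 1.538, 0.002]
wrist_force: [1.9, -1.3, -6.8]
width: 0.279
time: 53.68
tool_pos: [0.6315, 0.0025, 0.2621]
tcp_rot: [2.733, 1.536, 0.015]
wrist_force: [0.5, 0.3, 0.3]
width: 0.5
t 53.67 pos [0.6315 0.0025 0.2621] rot [2.733 1.536 0.015] F [0.5 0.3 0.3] w 0.5
toolx [0.52  0.854 0.005] tooly [ 0.854 -0.52   0.01 ] toolz [ 0.012 -0.001 -1.   ]
q [-0.035  0.158  1.674 -0.     1.298  0.512]
turn [   0.7    0.5 -125.4]
[515.2  -4.5 250. ] -> [-0.0665 -0.0958  0.0108]
```

```bash
python3 -m inch '[{"dx":-0.02,"dy":-0.03,"dz":0,"ax":0,"ay":0,"az":-10,"fingers":0},{"dx":-0.04,"dy":-0.06,"dz":0,"ax":0,"ay":0,"az":-20,"fingers":0},{"dx":-0.0665,"dy":-0.0958,"dz":0.01,"ax":0,"ay":0,"az":-30,"fingers":0},{"dx":-0.0665,"dy":-0.0958,"dz":0.01,"ax":0,"ay":0,"az":-40,"fingers":0},{"dx":-0.0665,"dy":-0.0958,"dz":0.01,"ax":0,"ay":0,"az":-50,"fingers":0},{"dx":-0.0665,"dy":-0.0958,"dz":0.01,"ax":0,"ay":0,"az":-60,"fingers":0},{"dx":-0.0665,"dy":-0.0958,"dz":0.01,"ax":0,"ay":0,"az":-70,"fingers":0},{"dx":-0.0665,"dy":-0.0958,"dz":0.01,"ax":0,"ay":0,"az":-80,"fingers":0},{"dx":-0.0665,"dy":-0.0958,"dz":0.01,"ax":0,"ay":0,"az":-90,"fingers":0},{"dx":-0.0665,"dy":-0.0958,"dz":0.01,"ax":0,"ay":0,"az":-100,"fingers":0},{"dx":-0.0665,"dy":-0.0958,"dz":0.01,"ax":0,"ay":0,"az":-110,"fingers":0},{"dx":-0.0665,"dy":-0.0958,"dz":0.01,"ax":0,"ay":0,"az":-120,"fingers":0},{"dx":-0.0665,"dy":-0.0958,"dz":0.01,"ax":0.7,"ay":0.5,"az":-125.4,"fingers":0},{"dx":-0.0665,"dy":-0.0958,"dz":0.01,"ax":0.7,"ay":0.5,"az":-125.4,"fingers":0},{"dx":-0.0665,"dy":-0.0958,"dz":0.01,"ax":0.7,"ay":0.5,"az":-125.4,"fingers":0}]'; python3 - <<'E'
from w import *
wr("w18",[("knob",(.46,.6),(-.04,.03),(.044,.056))])
E
python3 goal.py 184.1 515.2 -4.5 23
```

```text
time: 55.55
tool_pos: [0.5149, -0.0045, 0.2503]
tcp_rot: [0.109, -3.138, -0.0]
wrist_force: [-0.2, 0.4, 0.1]
width: 0.5
t 55.55 pos [ 0.5149 -0.0045  0.2503] rot [ 0.109 -3.138 -0.   ] F [-0.2  0.4  0.1] w 0.5
toolx [-0.998 -0.069  0.001] tooly [-0.069  0.998  0.   ] toolz [-0.001  0.    -1.   ]
knob 375 c [514.3  -4.7] wh [20.1 20.6] ang 4.1 z 0.0509
   px 271 171 290 190
t 55.6 pos [ 0.515  -0.0045  0.2504] rot [ 0.109 -3.139 -0.   ] F [-0.1  1.2 -0.1] w 0.498
toolx [-0.998 -0.069  0.001] tooly [-0.069  0.998  0.   ] toolz [-0.001  0.    -1.   ]
q [-0.057 -0.053  1.916  0.     1.279 -1.697]
turn [ 0.  -0.1 -0.1]
[515.2  -4.5  23. ] -> [-5.000e-04 -1.000e-04  2.274e-01]
```

```bash
python3 -m inch '[{"dx":0.0006,"dy":0,"dz":0.06,"ax":0,"ay":0,"az":0,"fingers":0},{"dx":0.0006,"dy":0,"dz":0.12,"ax":0,"ay":0,"az":0,"fingers":0},{"dx":0.0006,"dy":0,"dz":0.18,"ax":0,"ay":0,"az":0,"fingers":0},{"dx":0.0006,"dy":0,"dz":0.215,"ax":0,"ay":0,"az":0,"fingers":0},{"dx":0.0006,"dy":0,"dz":0.228,"ax":0,"ay":0,"az":0,"fingers":0},{"dx":0.0006,"dy":0,"dz":0.228,"ax":0,"ay":0,"az":0,"fingers":0},{"dx":0.0006,"dy":0,"dz":0.228,"ax":0,"ay":0,"az":0,"fingers":-0.6},{"dx":0.0006,"dy":0,"dz":0.228,"ax":0,"ay":0,"az":0,"fingers":-0.6},{"dx":0.0006,"dy":0,"dz":0.228,"ax":0,"ay":0,"az":0,"fingers":-0.6},{"dx":0.0006,"dy":0,"dz":0.228,"ax":0,"ay":0,"az":0,"fingers":-0.6}]' 40; python3 -m inch '[{"dx":0,"dy":0,"dz":0,"ax":0,"ay":0,"az":0,"fingers":-0.6},{"dx":0.003,"dy":0,"dz":0,"ax":0,"ay":0,"az":0,"fingers":-0.6},{"dx":0.006,"dy":0,"dz":0,"ax":0,"ay":0,"az":0,"fingers":-0.6},{"dx":0.009,"dy":0,"dz":0,"ax":0,"ay":0,"az":0,"fingers":-0.6},{"dx":0.012,"dy":0,"dz":0,"ax":0,"ay":0,"az":0,"fingers":-0.6},{"dx":0.014,"dy":0,"dz":0,"ax":0,"ay":0,"az":0,"fingers":-0.6},{"dx":0.015,"dy":0,"dz":0,"ax":0,"ay":0,"az":0,"fingers":-0.6},{"dx":0.016,"dy":0,"dz":0,"ax":0,"ay":0,"az":0,"fingers":-0.6},{"dx":0.017,"dy":0,"dz":0,"ax":0,"ay":0,"az":0,"fingers":-0.6},{"dx":0.018,"dy":0,"dz":0,"ax":0,"ay":0,"az":0,"fingers":-0.6}]'; python3 blk.py  2>/dev/null;  python3 -m inch '[{"dx":0.001,"dy":0,"dz":0,"ax":0,"ay":0,"az":0,"fingers":-0.6},{"dx":0.002,"dy":0,"dz":0,"ax":0,"ay":0,"az":0,"fingers":-0.6},{"dx":0.003,"dy":0,"dz":0,"ax":0,"ay":0,"az":0,"fingers":-0.6},{"dx":0.004,"dy":0,"dz":0,"ax":0,"ay":0,"az":0,"fingers":-0.6},{"dx":0.005,"dy":0,"dz":0,"ax":0,"ay":0,"az":0,"fingers":-0.6},{"dx":0.006,"dy":0,"dz":0,"ax":0,"ay":0,"az":0,"fingers":-0.6}]'; python3 blk.py 2>/dev/null;  python3 -m inch '[{"dx":0.001,"dy":0,"dz":0,"ax":0,"ay":0,"az":0,"fingers":-0.6},{"dx":0.002,"dy":0,"dz":0,"ax":0,"ay":0,"az":0,"fingers":-0.6},{"dx":0.003,"dy":0,"dz":0,"ax":0,"ay":0,"az":0,"fingers":-0.6},{"dx":0.004,"dy":0,"dz":0,"ax":0,"ay":0,"az":0,"fingers":-0.6},{"dx":0.005,"dy":0,"dz":0,"ax":0,"ay":0,"az":0,"fingers":-0.6},{"dx":0.006,"dy":0,"dz":0,"ax":0,"ay":0,"az":0,"fingers":-0.6}]';python3 blk.py b19 2>/dev/null
```

```text
time: 56.85
tool_pos: [0.5161, -0.0047, 0.0246]
tcp_rot: [-0.109, 3.137, -0.0]
wrist_force: [-0.6, -0.4, 6.9]
width: 0.249
time: 58.1
tool_pos: [0.4986, -0.0059, 0.0247]
tcp_rot: [-0.109, 3.136, -0.001]
wrist_force: [4.4, 0.3, -2.4]
width: 0.248
top pts 157 gx 1%,5% [-0.0157 -0.0144 -0.0131]
tcp gate x -0.0802 F along 4.39
time: 59.0
tool_pos: [0.4929, -0.0064, 0.0249]
tcp_rot: [-0.109, 3.135, -0.001]
wrist_force: [5.1, 0.8, -1.9]
width: 0.248
top pts 166 gx 1%,5% [-0.0226 -0.0172 -0.0151]
tcp gate x -0.0858 F along 5.17
time: 59.9
tool_pos: [0.4874, -0.0067, 0.0251]
tcp_rot: [-0.109, 3.134, -0.001]
wrist_force: [6.1, 0.1, -3.0]
width: 0.253
top pts 183 gx 1%,5% [-0.0361 -0.0217 -0.02  ]
tcp gate x -0.0914 F along 6.12
```

View pics/b19.png

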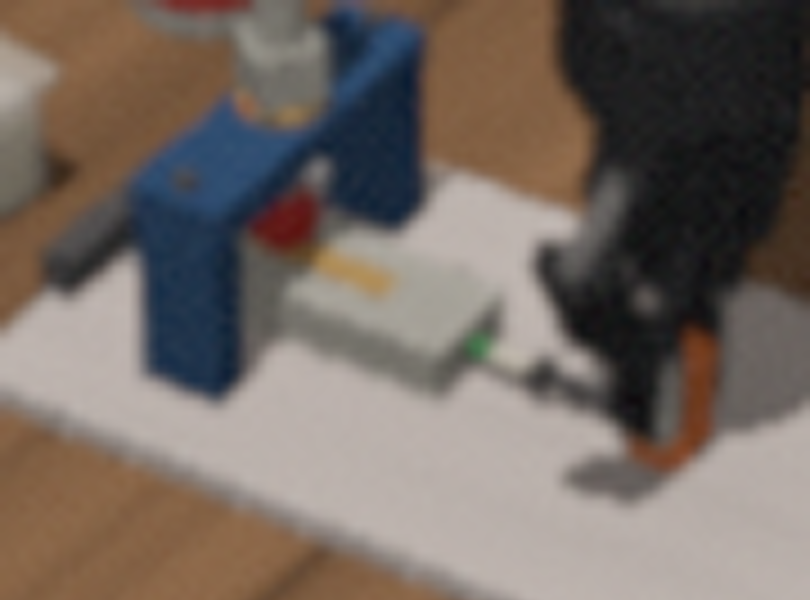

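The rod is plainly green at the block's edge (crop 480,345), F 6.1 N → gauge ~24 mm. Drawing on 8 mm more to get steady creep.

```bash
python3 -m inch '[{"dx":0.001,"dy":0,"dz":0,"ax":0,"ay":0,"az":0,"fingers":-0.6},{"dx":0.002,"dy":0,"dz":0,"ax":0,"ay":0,"az":0,"fingers":-0.6},{"dx":0.003,"dy":0,"dz":0,"ax":0,"ay":0,"az":0,"fingers":-0.6},{"dx":0.004,"dy":0,"dz":0,"ax":0,"ay":0,"az":0,"fingers":-0.6},{"dx":0.005,"dy":0,"dz":0,"ax":0,"ay":0,"az":0,"fingers":-0.6},{"dx":0.006,"dy":0,"dz":0,"ax":0,"ay":0,"az":0,"fingers":-0.6},{"dx":0.007,"dy":0,"dz":0,"ax":0,"ay":0,"az":0,"fingers":-0.6},{"dx":0.008,"dy":0,"dz":0,"ax":0,"ay":0,"az":0,"fingers":-0.6}]';python3 blk.py 2>/dev/null;python3 -m inch '[{"dx":0.001,"dy":0,"dz":0,"ax":0,"ay":0,"az":0,"fingers":-0.6},{"dx":0.002,"dy":0,"dz":0,"ax":0,"ay":0,"az":0,"fingers":-0.6},{"dx":0.003,"dy":0,"dz":0,"ax":0,"ay":0,"az":0,"fingers":-0.6},{"dx":0.004,"dy":0,"dz":0,"ax":0,"ay":0,"az":0,"fingers":-0.6},{"dx":0.005,"dy":0,"dz":0,"ax":0,"ay":0,"az":0,"fingers":-0.6},{"dx":0.006,"dy":0,"dz":0,"ax":0,"ay":0,"az":0,"fingers":-0.6}]';python3 blk.py 2>/dev/null
```

```text
time: 61.05
tool_pos: [0.48, -0.0072, 0.0254]
tcp_rot: [-0.109, 3.133, -0.001]
wrist_force: [4.8, 0.9, -2.1]
width: 0.247
top pts 197 gx 1%,5% [-0.0296 -0.0285 -0.0262]
tcp gate x -0.0988 F along 4.81
time: 61.95
tool_pos: [0.4747, -0.0076, 0.0258]
tcp_rot: [-0.109, 3.131, -0.001]
wrist_force: [5.8, 0.2, -1.8]
width: 0.25
top pts 214 gx 1%,5% [-0.0515 -0.0343 -0.0319]
tcp gate x -0.1041 F along 5.75
```

Creeping ~7 mm/s at F 4.8–5.8 N, i.e. gauge 19–23 mm (green). Setting is good. Drawing the block clear of the pad.

```bash
python3 -m inch '[{"dx":0.005,"dy":0,"dz":0,"ax":0,"ay":0.5,"az":0,"fingers":-0.6},{"dx":0.01,"dy":0,"dz":0,"ax":0,"ay":0.5,"az":0,"fingers":-0.6},{"dx":0.015,"dy":0,"dz":0,"ax":0,"ay":0.5,"az":0,"fingers":-0.6},{"dx":0.02,"dy":0,"dz":0,"ax":0,"ay":0.5,"az":0,"fingers":-0.6},{"dx":0.025,"dy":0,"dz":0,"ax":0,"ay":0.5,"az":0,"fingers":-0.6},{"dx":0.03,"dy":0,"dz":0,"ax":0,"ay":0.5,"az":0,"fingers":-0.6},{"dx":0.036,"dy":0,"dz":0,"ax":0,"ay":0.5,"az":0,"fingers":-0.6},{"dx":0.042,"dy":0,"dz":0,"ax":0,"ay":0.5,"az":0,"fingers":-0.6},{"dx":0.048,"dy":0,"dz":0,"ax":0,"ay":0.5,"az":0,"fingers":-0.6},{"dx":0.054,"dy":0,"dz":0,"ax":0,"ay":0.5,"az":0,"fingers":-0.6},{"dx":0.054,"dy":0,"dz":0,"ax":0,"ay":0.5,"az":0,"fingers":-0.6},{"dx":0.054,"dy":0,"dz":0,"ax":0,"ay":0.5,"az":0,"fingers":0},{"dx":0.054,"dy":0,"dz":0,"ax":0,"ay":0.5,"az":0,"fingers":0.2},{"dx":0.054,"dy":0,"dz":0,"ax":0,"ay":0.5,"az":0,"fingers":0.3},{"dx":0.054,"dy":0,"dz":-0.06,"ax":0,"ay":0.5,"az":0,"fingers":0.4},{"dx":0.054,"dy":0,"dz":-0.12,"ax":0,"ay":0.5,"az":0,"fingers":0.4},{"dx":0.0,"dy":0,"dz":-0.18,"ax":0,"ay":0.5,"az":0,"fingers":0.4},{"dx":-0.03,"dy":0,"dz":-0.2,"ax":0,"ay":0.5,"az":0,"fingers":0.4},{"dx":-0.03,"dy":0,"dz":-0.2,"ax":0,"ay":0.5,"az":0,"fingers":0.4},{"dx":-0.03,"dy":0,"dz":-0.2,"ax":0,"ay":0.5,"az":0,"fingers":0.4}]'; python3 - <<'E'
from w import *
wr("w20",[("knob",(.38,.6),(-.06,.05),(.044,.056)),("blocktop",(.42,.6),(-.05,.05),(.026,.0345))])
E
python3 pad.py | head -5; python3 goal.py 184.1 512 -6 230
```

```text
time: 64.6
tool_pos: [0.5017, -0.0055, 0.2249]
tcp_rot: [0.109, -3.137, 0.001]
wrist_force: [-0.9, -0.2, 0.0]
width: 0.703
t 64.6 pos [ 0.5017 -0.0055  0.2249] rot [ 1.090e-01 -3.137e+00  1.000e-03] F [-0.9 -0.2  0. ] w 0.703
toolx [-0.998 -0.07   0.003] tooly [-0.07   0.998 -0.   ] toolz [-0.003 -0.001 -1.   ]
knob 450 c [419.1  -9.8] wh [18.8 21.4] ang 4.0 z 0.0501
   px 271 95 293 114
blocktop 3060 c [513.6  -4.2] wh [90.1 40.2] ang 3.9 z 0.03
   px 262 153 300 234
[[25.      0.0325  0.0375  0.0424  0.0476]
 [26.      0.035   0.0358  0.0437  0.0484]
 [26.      0.0323  0.0368  0.044   0.0496]
 [24.      0.0354  0.0357  0.0439  0.053 ]]
px 249 213 254 217
t 64.85 pos [ 0.5013 -0.0055  0.2246] rot [ 1.090e-01 -3.137e+00  1.000e-03] F [-0.2 -0.5 -0. ] w 0.702
toolx [-0.998 -0.069  0.003] tooly [-0.069  0.998 -0.   ] toolz [-0.003 -0.001 -1.   ]
q [-6.000e-02 -6.200e-02  1.973e+00 -1.000e-03  1.233e+00 -1.700e+00]
turn [-0.  -0.2 -0.1]
[512.  -6. 230.] -> [-0.0106 -0.0012 -0.0054]
  return _methods._mean(a, axis=axis, dtype=dtype,
  ret = ret.dtype.type(ret / rcount)
```

```bash
python3 goal.py 184 513.4 -4.4 80 513.4 -4.4 9.5; python3 -m inch '[{"dx":-0.0122,"dy":0.0003,"dz":0.06,"ax":0,"ay":-0.2,"az":0,"fingers":0.4},{"dx":-0.0122,"dy":0.0003,"dz":0.12,"ax":0,"ay":-0.2,"az":0,"fingers":0.4},{"dx":-0.0122,"dy":0.0003,"dz":0.17,"ax":0,"ay":-0.2,"az":0,"fingers":0.4},{"dx":-0.0124,"dy":0.0003,"dz":0.2,"ax":0,"ay":-0.2,"az":0,"fingers":0.4},{"dx":-0.0125,"dy":0.0003,"dz":0.215,"ax":0,"ay":-0.2,"az":0,"fingers":0.3},{"dx":-0.0125,"dy":0.0003,"dz":0.215,"ax":0,"ay":-0.2,"az":0,"fingers":0.2},{"dx":-0.0125,"dy":0.0003,"dz":0.215,"ax":0,"ay":-0.2,"az":0,"fingers":-0.4},{"dx":-0.0125,"dy":0.0003,"dz":0.215,"ax":0,"ay":-0.2,"az":0,"fingers":-0.4},{"dx":-0.0125,"dy":0.0003,"dz":0.215,"ax":0,"ay":-0.2,"az":0,"fingers":-0.4},{"dx":-0.0125,"dy":0.0003,"dz":0.215,"ax":0,"ay":-0.2,"az":0,"fingers":-0.4}]' 60; python3 -m inch '[{"dx":0,"dy":0,"dz":-0.02,"ax":0,"ay":0,"az":0,"fingers":-0.4},{"dx":0,"dy":0,"dz":-0.06,"ax":0,"ay":0,"az":0,"fingers":-0.4},{"dx":0,"dy":0,"dz":-0.1,"ax":0,"ay":0,"az":0,"fingers":-0.4},{"dx":0,"dy":0,"dz":-0.1,"ax":0,"ay":0,"az":0,"fingers":-0.4}]'; python3 goal.py 165 488 -299 100
```

```text
t 64.85 pos [ 0.5013 -0.0055  0.2246] rot [ 1.090e-01 -3.137e+00  1.000e-03] F [-0.2 -0.5 -0. ] w 0.702
toolx [-0.998 -0.069  0.003] tooly [-0.069  0.998 -0.   ] toolz [-0.003 -0.001 -1.   ]
q [-6.000e-02 -6.200e-02  1.973e+00 -1.000e-03  1.233e+00 -1.700e+00]
turn [-0.  -0.2 -0. ]
[513.4  -4.4  80. ] -> [-0.0125  0.0003  0.1446]
[513.4  -4.4   9.5] -> [-0.0127  0.0004  0.2151]
time: 66.1
tool_pos: [0.5143, -0.0046, 0.0109]
tcp_rot: [-0.109, 3.137, -0.001]
wrist_force: [-1.6, -1.0, 6.7]
width: 0.45
time: 66.6
tool_pos: [0.5168, -0.0046, 0.1142]
tcp_rot: [-0.109, 3.129, -0.002]
wrist_force: [0.3, 0.8, -2.8]
width: 0.451
t 66.6 pos [ 0.5168 -0.0046  0.1142] rot [-1.090e-01  3.129e+00 -2.000e-03] F [ 0.3  0.8 -2.8] w 0.451
toolx [-0.998 -0.069 -0.01 ] tooly [-0.069  0.998 -0.002] toolz [ 0.01  -0.001 -1.   ]
q [-0.057  0.064  2.064 -0.     1.003 -1.697]
turn [ 0.   0.6 19. ]
[ 488. -299.  100.] -> [ 0.0493 -0.2916  0.0142]
```

```bash
python3 -m inch '[{"dx":0.01,"dy":-0.06,"dz":0,"ax":0,"ay":0.6,"az":4,"fingers":-0.4},{"dx":0.02,"dy":-0.12,"dz":0,"ax":0,"ay":0.6,"az":8,"fingers":-0.4},{"dx":0.03,"dy":-0.18,"dz":0,"ax":0,"ay":0.6,"az":13,"fingers":-0.4},{"dx":0.039,"dy":-0.24,"dz":0,"ax":0,"ay":0.6,"az":19,"fingers":-0.4},{"dx":0.039,"dy":-0.2923,"dz":0.01,"ax":0,"ay":0.6,"az":19,"fingers":-0.4},{"dx":0.039,"dy":-0.2923,"dz":0.014,"ax":0,"ay":0.6,"az":19,"fingers":-0.4},{"dx":0.039,"dy":-0.2923,"dz":0.014,"ax":0,"ay":0.6,"az":19,"fingers":-0.4},{"dx":0.039,"dy":-0.2923,"dz":0.014,"ax":0,"ay":0.6,"az":19,"fingers":-0.4}]'; python3 goal.py 165 498 -300 50 498 -300 5
```

```text
time: 67.6
tool_pos: [0.4977, -0.2973, 0.0991]
tcp_rot: [-0.409, -3.113, -0.002]
wrist_force: [0.5, -0.3, -3.9]
width: 0.455
t 67.6 pos [ 0.4977 -0.2973  0.0991] rot [-4.090e-01 -3.113e+00 -2.000e-03] F [ 0.5 -0.3 -3.9] w 0.455
toolx [-0.966  0.258  0.002] tooly [0.258 0.966 0.001] toolz [-0.002  0.002 -1.   ]
q [-0.582  0.204  1.936  0.     1.004 -1.892]
turn [ 0.1 -0.1  0. ]
[ 498. -300.   50.] -> [-0.0011 -0.0026  0.0491]
[ 498. -300.    5.] -> [-0.0012 -0.0027  0.0941]
```

```bash
python3 -m inch '[{"dx":-0.001,"dy":-0.0026,"dz":0.05,"ax":0,"ay":0,"az":0,"fingers":-0.4},{"dx":-0.001,"dy":-0.0026,"dz":0.08,"ax":0,"ay":0,"az":0,"fingers":-0.4},{"dx":-0.001,"dy":-0.0026,"dz":0.09,"ax":0,"ay":0,"az":0,"fingers":-0.4},{"dx":-0.001,"dy":-0.0026,"dz":0.0945,"ax":0,"ay":0,"az":0,"fingers":-0.4},{"dx":-0.001,"dy":-0.0026,"dz":0.0945,"ax":0,"ay":0,"az":0,"fingers":-0.4},{"dx":-0.001,"dy":-0.0026,"dz":0.0945,"ax":0,"ay":0,"az":0,"fingers":0.3},{"dx":-0.001,"dy":-0.0026,"dz":0.0945,"ax":0,"ay":0,"az":0,"fingers":0.4},{"dx":-0.001,"dy":-0.0026,"dz":0.0945,"ax":0,"ay":0,"az":0,"fingers":0.4},{"dx":-0.001,"dy":-0.0026,"dz":0.04,"ax":0,"ay":0,"az":0,"fingers":0.4},{"dx":-0.001,"dy":-0.0026,"dz":-0.02,"ax":0,"ay":0,"az":0,"fingers":0.4},{"dx":-0.001,"dy":-0.0026,"dz":-0.08,"ax":0,"ay":0,"az":0,"fingers":0.4},{"dx":-0.001,"dy":-0.0026,"dz":-0.14,"ax":0,"ay":0,"az":0,"fingers":0},{"dx":-0.001,"dy":-0.0026,"dz":-0.16,"ax":0,"ay":0,"az":0,"fingers":0}]';  python3 - <<'E'
from w import *
wr("w21",[("knob",(.36,.5),(-.36,-.2),(.036,.05)),("blocktop",(.4,.6),(-.4,-.2),(.019,.0275),lambda h,s,v:~((h>100)&(h<125)&(s>100)))])
E
python3 goal.py 61.6 628.5 2.6 259
```

```text
time: 69.22
tool_pos: [0.5004, -0.3018, 0.2652]
tcp_rot: [0.408, 3.109, -0.004]
wrist_force: [-0.5, -0.2, -1.4]
width: 0.497
t 69.22 pos [ 0.5004 -0.3018  0.2652] rot [ 0.408  3.109 -0.004] F [-0.5 -0.2 -1.4] w 0.497
toolx [-0.966  0.258 -0.007] tooly [ 0.258  0.966 -0.002] toolz [ 0.006 -0.003 -1.   ]
knob 368 c [ 408.4 -274.5] wh [21.1 20.5] ang 75.0 z 0.0442
   px 274 83 293 101
blocktop 2459 c [ 480.6 -295. ] wh [ 39.5 129.2] ang 75.6 z 0.0245
   px 266 102 299 208
t 69.28 pos [ 0.5006 -0.3019  0.266 ] rot [ 0.408  3.108 -0.005] F [0.6 0.7 2.3] w 0.502
toolx [-0.966  0.258 -0.007] tooly [ 0.258  0.966 -0.002] toolz [ 0.007 -0.004 -1.   ]
q [-0.586  0.069  1.766  0.     1.3   -1.895]
turn [  0.3   0.4 103.4]
[628.5   2.6 259. ] -> [-0.0449  0.3272  0.0066]
```

```bash
python3 -m inch '[{"dx":-0.007,"dy":0.06,"dz":0,"ax":0,"ay":0,"az":4,"fingers":0},{"dx":-0.014,"dy":0.12,"dz":0,"ax":0,"ay":0,"az":8,"fingers":0},{"dx":-0.021,"dy":0.18,"dz":0,"ax":0.3,"ay":0.4,"az":12,"fingers":0},{"dx":-0.028,"dy":0.24,"dz":0,"ax":0.3,"ay":0.4,"az":16.4,"fingers":0},{"dx":-0.037,"dy":0.3,"dz":0.006,"ax":0.3,"ay":0.4,"az":16.4,"fingers":0},{"dx":-0.043,"dy":0.327,"dz":0.006,"ax":0.3,"ay":0.4,"az":16.4,"fingers":0},{"dx":-0.043,"dy":0.327,"dz":0.006,"ax":0.3,"ay":0.4,"az":16.4,"fingers":0},{"dx":-0.043,"dy":0.327,"dz":0.006,"ax":0.3,"ay":0.4,"az":16.4,"fingers":0}]'; python3 - <<'E'
from w import *
wr("w22",[("handle",(.58,.68),(-.05,.05),(.205,.22)),("collar",(.58,.68),(-.05,.05),(.0875,.0925),lambda h,s,v:(h>12)&(h<35)&(s>100))])
E
python3 goal.py 148.6 628.5 2.6 166
```

```text
time: 70.28
tool_pos: [0.6256, 0.0023, 0.258]
tcp_rot: [-0.848, -3.022, 0.012]
wrist_force: [0.0, 0.2, -0.4]
width: 0.501
t 70.28 pos [0.6256 0.0023 0.258 ] rot [-0.848 -3.022  0.012] F [ 0.   0.2 -0.4] w 0.501
toolx [-0.854  0.52   0.001] tooly [ 0.52   0.854 -0.008] toolz [-0.005 -0.006 -1.   ]
handle 1375 c [627.6   1.7] wh [23.9 23.9] ang 60.2 z 0.2108
   px 263 212 301 250
collar 77 c [624.1   4.7] wh [26.7 17.5] ang 57.2 z 0.0902
   px 270 177 297 195
t 70.33 pos [0.6257 0.0019 0.2584] rot [-0.85  -3.022  0.011] F [ 0.1 -0.1  0.3] w 0.499
toolx [-0.853  0.521  0.   ] tooly [ 0.521  0.853 -0.008] toolz [-0.004 -0.006 -1.   ]
q [-0.033  0.159  1.68  -0.007  1.307 -1.054]
turn [-0.4 -0.  -0. ]
[628.5   2.6 166. ] -> [-0.002   0.0028  0.0924]
```

```bash
python3 -m inch '[{"dx":-0.0019,"dy":0.0018,"dz":0.03,"ax":-0.4,"ay":0,"az":-1,"fingers":0},{"dx":-0.0019,"dy":0.0022,"dz":0.07,"ax":-0.4,"ay":0,"az":-1,"fingers":0},{"dx":-0.0019,"dy":0.0023,"dz":0.0925,"ax":-0.4,"ay":0,"az":-1,"fingers":0},{"dx":-0.0019,"dy":0.0023,"dz":0.0925,"ax":-0.4,"ay":0,"az":-1,"fingers":0},{"dx":-0.0019,"dy":0.0023,"dz":0.0925,"ax":-0.4,"ay":0,"az":-1,"fingers":-0.7},{"dx":-0.0019,"dy":0.0023,"dz":0.0925,"ax":-0.4,"ay":0,"az":-1,"fingers":-0.7},{"dx":-0.0019,"dy":0.0023,"dz":0.0925,"ax":-0.4,"ay":0,"az":-1,"fingers":-0.7},{"dx":-0.0019,"dy":0.0023,"dz":0.0925,"ax":-0.4,"ay":0,"az":-1,"fingers":-0.7}]' 60; python3 goal.py 149.6 628.5 2.6 250;  python3 -m inch '[{"dx":0,"dy":0,"dz":-0.01,"ax":0,"ay":0,"az":0,"fingers":-0.7},{"dx":0,"dy":0,"dz":-0.03,"ax":0,"ay":0,"az":0,"fingers":-0.7},{"dx":0,"dy":0,"dz":-0.06,"ax":0,"ay":0,"az":0,"fingers":-0.7},{"dx":0,"dy":0,"dz":-0.1,"ax":0,"ay":0,"az":0,"fingers":-0.7},{"dx":0,"dy":0,"dz":-0.1,"ax":0,"ay":0,"az":0,"fingers":-0.7}]'; python3 goal.py 172.8 650.3 -234.4 200; python3 pad.py 2>/dev/null
```

```text
time: 71.32
tool_pos: [0.6288, 0.0016, 0.1674]
tcp_rot: [0.823, 3.03, -0.002]
wrist_force: [-1.6, -4.4, 3.2]
width: 0.276
t 71.33 pos [0.6288 0.0016 0.1674] rot [ 8.23e-01  3.03e+00 -2.00e-03] F [-1.6 -4.4  3.2] w 0.276
toolx [-0.863  0.506 -0.002] tooly [ 0.506  0.863 -0.001] toolz [ 0.001 -0.002 -1.   ]
q [-0.036  0.223  1.775 -0.002  1.142 -1.076]
turn [-0.   0.1  0. ]
[628.5   2.6 250. ] -> [ 0.0006  0.0006 -0.0826]
time: 71.95
tool_pos: [0.6315, 0.0025, 0.2741]
tcp_rot: [0.82, 3.021, 0.003]
wrist_force: [0.5, 0.1, -1.3]
width: 0.276
t 71.95 pos [0.6315 0.0025 0.2741] rot [8.200e-01 3.021e+00 3.000e-03] F [ 0.5  0.1 -1.3] w 0.276
toolx [-0.863  0.506 -0.01 ] tooly [0.506 0.863 0.005] toolz [ 0.011 -0.001 -1.   ]
q [-3.500e-02  1.520e-01  1.659e+00 -1.000e-03  1.319e+00 -1.076e+00]
turn [  0.2   0.6 -23.2]
[ 650.3 -234.4  200. ] -> [-0.1352 -0.1952  0.0745]
[[24.      0.0356  0.0367  0.0432  0.0496]
 [25.      0.0354  0.0362  0.0432  0.0506]
 [24.      0.0362  0.0366  0.0426  0.0482]
 [25.      0.0354  0.0363  0.0431  0.0504]]
px 249 213 254 217
block top z nan 0
[-0.06601484  0.86537255  0.87557586] [487.04659972   0.         278.75232365]
```

```bash
python3 -m inch '[{"dx":-0.03,"dy":-0.045,"dz":0,"ax":0.2,"ay":0.6,"az":-6,"fingers":-0.7},{"dx":-0.06,"dy":-0.09,"dz":0,"ax":0.2,"ay":0.6,"az":-12,"fingers":-0.7},{"dx":-0.1,"dy":-0.14,"dz":0,"ax":0.2,"ay":0.6,"az":-18,"fingers":-0.7},{"dx":-0.135,"dy":-0.195,"dz":0.03,"ax":0.2,"ay":0.6,"az":-23.2,"fingers":-0.7},{"dx":-0.1352,"dy":-0.1952,"dz":0.0745,"ax":0.2,"ay":0.6,"az":-23.2,"fingers":-0.7},{"dx":-0.1352,"dy":-0.1952,"dz":0.105,"ax":0.2,"ay":0.6,"az":-23.2,"fingers":-0.7},{"dx":-0.1352,"dy":-0.1952,"dz":0.105,"ax":0.2,"ay":0.6,"az":-23.2,"fingers":-0.7},{"dx":-0.1352,"dy":-0.1952,"dz":0.105,"ax":0.2,"ay":0.6,"az":-23.2,"fingers":-0.7}]'; cat > rel.py <<'E'
from w import *
s,M,img,P=wr("w23",[("handle",(.6,.7),(-.28,-.18),(.14,.3),lambda h,s,v:(h>22)&(h<35)&(s>150)),("foot",(.59,.71),(-.30,-.17),(.009,.016)),("post",(.62,.68),(-.265,-.2),(.018,.036)),("keyend",(.6,.7),(-.28,-.18),(.08,.12))])
T=M.T
def loc(p): return (p-s["tool_pos"])@M
z=P[...,2];b=(P[...,0]>.59)&(P[...,0]<.71)&(P[...,1]>-.3)&(P[...,1]<-.17)
for n,zr in (("foot",(.009,.016)),("post",(.018,.036)),("keyend",(.08,.12)),("handle",(.15,.3))):
    q=loc(P[b&(z>zr[0])&(z<zr[1])])
    if len(q): print(n,len(q),"tool x",np.round(np.percentile(q[:,0],[1,50,99]),4),"tool y",np.round(np.percentile(q[:,1],[1,50,99]),4))
cv2.imwrite("pics/w23c.png",cv2.resize(img[60:330,140:420],None,fx=2.2,fy=2.2))
E
python3 rel.py; python3 goal.py 172.8 650.3 -234.4 110
```

```text
time: 73.15
tool_pos: [0.6458, -0.2345, 0.1617]
tcp_rot: [-0.196, -3.124, 0.003]
wrist_force: [0.4, -0.7, -1.0]
width: 0.272
t 73.15 pos [ 0.6458 -0.2345  0.1617] rot [-1.960e-01 -3.124e+00  3.000e-03] F [ 0.4 -0.7 -1. ] w 0.272
toolx [-0.992  0.125  0.012] tooly [ 0.125  0.992 -0.003] toolz [-0.012 -0.001 -1.   ]
handle 6103 c [ 645.7 -233.7] wh [24.8 24.8] ang 83.9 z 0.2045
   px 249 229 314 333
foot 4103 c [ 651.3 -235.3] wh [70.4 70.4] ang 83.1 z 0.0138
   px 244 161 319 234
post 66 c [ 646.6 -234.9] wh [11.   3.2] ang 89.3 z 0.0275
   px 275 194 287 200
keyend 768 c [ 641.1 -233.7] wh [22.  14.6] ang 83.0 z 0.1059
   px 264 200 298 228
foot 4103 tool x [-0.0398  0.0024  0.0272] tool y [-0.0337  0.0011  0.0346]
post 66 tool x [-0.0041 -0.0018 -0.0012] tool y [-0.0052  0.0002  0.0055]
keyend 768 tool x [-0.0026  0.0084  0.011 ] tool y [-0.0101  0.001   0.0114]
handle 57254 tool x [-0.0103  0.0108  0.0198] tool y [-0.0586  0.0006  0.0596]
t 73.2 pos [ 0.6465 -0.2347  0.1629] rot [-0.195 -3.126  0.004] F [ 0.2  0.5 -1.4] w 0.271
toolx [-0.992  0.125  0.01 ] tooly [ 0.125  0.992 -0.003] toolz [-0.01  -0.002 -1.   ]
q [-0.382  0.339  1.636 -0.006  1.175 -1.825]
turn [-0.2 -0.6  0. ]
[ 650.3 -234.4  110. ] -> [-0.0042  0.001   0.0529]
```

View pics/w23c.png

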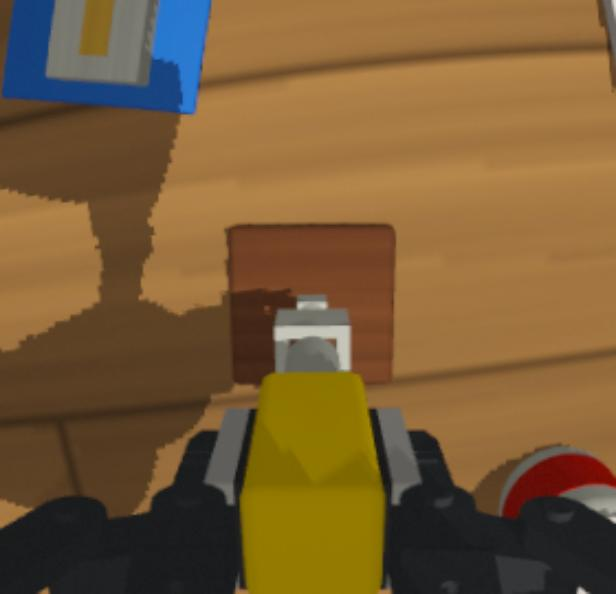

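```bash
python3 -m inch '[{"dx":-0.0045,"dy":-0.0003,"dz":0.0,"ax":-0.2,"ay":-0.6,"az":0,"fingers":-0.7},{"dx":-0.0045,"dy":-0.0003,"dz":0.02,"ax":-0.2,"ay":-0.6,"az":0,"fingers":-0.7},{"dx":-0.0045,"dy":-0.0003,"dz":0.03,"ax":-0.2,"ay":-0.6,"az":0,"fingers":-0.7},{"dx":-0.0045,"dy":-0.0003,"dz":0.03,"ax":-0.2,"ay":-0.6,"az":0,"fingers":-0.7},{"dx":-0.0045,"dy":-0.0003,"dz":0.03,"ax":-0.2,"ay":-0.6,"az":0,"fingers":-0.7}]'; sed -i 's/(.08,.12)/(.05,.085)/g;s/"w23"/"w24"/;s/(.14,.3)/(.11,.3)/' rel.py; python3 rel.py; python3 goal.py 172.8 650.6 -234.8 91
```

```text
time: 73.82
tool_pos: [0.6505, -0.2356, 0.1326]
tcp_rot: [0.196, 3.135, 0.001]
wrist_force: [-0.0, 0.3, -1.6]
width: 0.279
t 73.83 pos [ 0.6505 -0.2356  0.1326] rot [1.960e-01 3.135e+00 1.000e-03] F [-0.   0.3 -1.6] w 0.279
toolx [-0.992  0.125 -0.   ] tooly [0.125 0.992 0.   ] toolz [ 0.  0. -1.]
handle 6112 c [ 649.5 -234.8] wh [24.8 24.6] ang 83.9 z 0.1745
   px 249 229 314 333
foot 5068 c [ 650.6 -234.8] wh [69.7 70.2] ang 82.8 z 0.0131
   px 240 158 323 238
post 71 c [ 645.5 -234.6] wh [11.3  1.8] ang 83.9 z 0.0263
   px 274 195 288 199
keyend 706 c [ 646.4 -234.6] wh [22.  14.7] ang 82.9 z 0.0758
   px 264 200 298 228
foot 5068 tool x [-0.033   0.0096  0.0343] tool y [-0.0332  0.0011  0.0348]
post 71 tool x [0.0044 0.0056 0.006 ] tool y [-0.0053  0.0003  0.0059]
keyend 706 tool x [-0.0024  0.0095  0.0115] tool y [-0.0101  0.001   0.0114]
handle 55610 tool x [-0.01    0.0111  0.0201] tool y [-0.0587  0.0008  0.0599]
t 73.88 pos [ 0.6509 -0.2357  0.1331] rot [0.196 3.134 0.   ] F [ 0.5 -1.  -1.3] w 0.269
toolx [-0.992  0.125 -0.001] tooly [0.125 0.992 0.   ] toolz [ 0.001  0.    -1.   ]
q [-3.840e-01  3.650e-01  1.659e+00  1.000e-03  1.116e+00 -1.830e+00]
turn [0.  0.1 0. ]
[ 650.6 -234.8   91. ] -> [0.0004 0.0009 0.0421]
```

```bash
python3 -m inch '[{"dx":0.0002,"dy":0,"dz":0.02,"ax":0,"ay":0.1,"az":0,"fingers":-0.7},{"dx":0.0002,"dy":0,"dz":0.026,"ax":0,"ay":0.1,"az":0,"fingers":-0.7},{"dx":0.0002,"dy":0,"dz":0.031,"ax":0,"ay":0.1,"az":0,"fingers":-0.7},{"dx":0.0002,"dy":0,"dz":0.036,"ax":0,"ay":0.1,"az":0,"fingers":-0.7},{"dx":0.0002,"dy":0,"dz":0.04,"ax":0,"ay":0.1,"az":0,"fingers":-0.7},{"dx":0.0002,"dy":0,"dz":0.0425,"ax":0,"ay":0.1,"az":0,"fingers":-0.7},{"dx":0.0002,"dy":0,"dz":0.043,"ax":0,"ay":0.1,"az":0,"fingers":-0.7},{"dx":0.0002,"dy":0,"dz":0.043,"ax":0,"ay":0.1,"az":0,"fingers":-0.7}]'
```

```text
time: 74.88
tool_pos: [0.6508, -0.2358, 0.0902]
tcp_rot: [-0.196, -3.135, -0.0]
wrist_force: [-0.9, 0.6, -1.1]
width: 0.27
```

```bash
python3 -m inch '[{"dx":0,"dy":0,"dz":0.001,"ax":0,"ay":0,"az":0,"fingers":-0.7},{"dx":0,"dy":0,"dz":0.0015,"ax":0,"ay":0,"az":0,"fingers":-0.7},{"dx":0,"dy":0,"dz":0.0015,"ax":0,"ay":0,"az":0,"fingers":-0.7}]'; python3 -m inch '[{"dx":0,"dy":0,"dz":0,"ax":0,"ay":0,"az":0,"fingers":-0.3},{"dx":0,"dy":0,"dz":0,"ax":0,"ay":0,"az":0,"fingers":0},{"dx":0,"dy":0,"dz":0,"ax":0,"ay":0,"az":0,"fingers":0},{"dx":0,"dy":0,"dz":-0.05,"ax":0,"ay":0,"az":0,"fingers":0},{"dx":0,"dy":0,"dz":-0.11,"ax":0,"ay":0,"az":0,"fingers":0},{"dx":0,"dy":0,"dz":-0.17,"ax":0,"ay":0,"az":0,"fingers":0},{"dx":0,"dy":0,"dz":-0.21,"ax":0,"ay":0,"az":0,"fingers":0},{"dx":0,"dy":0,"dz":-0.21,"ax":0,"ay":0,"az":0,"fingers":0},{"dx":0,"dy":0,"dz":-0.21,"ax":0,"ay":0,"az":0,"fingers":0}]'; python3 - <<'E'
from w import *
wr("w25",[("key",(.6,.72),(-.3,-.17),(.125,.15)),("stand",(.58,.72),(-.3,-.15),(.007,.016)),("blocktop",(.4,.6),(-.4,-.2),(.019,.0275),lambda h,s,v:~((h>100)&(h<125)&(s>100)))])
img,P=cloud("top")
for m in bot.masks_of("top","stamp_1"):
    q=P[m["region"]];print("stamp",round(m["p"],2),np.round(np.nanmedian(q,0),3),np.round(np.nanmax(q[:,2]),3))
for m in bot.masks_of("top","block")[:5]:
    q=P[m["region"]];print("block",round(m["p"],2),np.round(np.nanmedian(q,0),3))
cv2.imwrite("pics/t26.png",cv2.resize(img[130:340,80:460],(760,420),interpolation=cv2.INTER_CUBIC))
E
```

```text
time: 75.25
tool_pos: [0.6512, -0.2359, 0.0896]
tcp_rot: [0.196, 3.135, -0.0]
wrist_force: [-0.0, -1.0, 3.6]
width: 0.273
time: 76.38
tool_pos: [0.6507, -0.2357, 0.2988]
tcp_rot: [-0.196, -3.135, -0.0]
wrist_force: [-0.9, 0.2, -0.3]
width: 0.496
t 76.38 pos [ 0.6507 -0.2357  0.2988] rot [-0.196 -3.135 -0.   ] F [-0.9  0.2 -0.3] w 0.496
toolx [-0.992  0.125  0.   ] tooly [0.125 0.992 0.   ] toolz [-0.  0. -1.]
key 575 c [ 649.5 -235. ] wh [23.5 23.4] ang 83.2 z 0.1312
   px 269 176 293 199
stand 1935 c [ 649.6 -234.4] wh [69.7 69.9] ang 82.9 z 0.0113
   px 256 143 307 194
blocktop 2070 c [ 477.4 -292.7] wh [ 41.1 134. ] ang 74.5 z 0.0225
   px 198 0 237 98
stamp 0.62 [0.458 0.241 0.024] 0.078
stamp 0.53 [0.463 0.32  0.025] 0.082
block 0.8 [ 0.313 -0.474  0.02 ]
block 0.78 [ 0.246 -0.329  0.019]
```

View pics/t26.png

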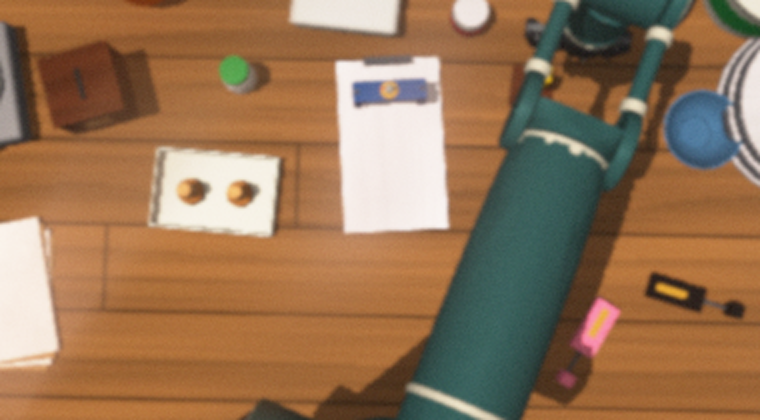

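Top view: both stamps in the tray (crop (190,190), (240,193)), bed empty. The wrist view shows the key seated with its top at 131 mm and the block flat on the mat. Handing in.

```bash
python3 -c "
from workcell import bot
print(bot.finish_job())"
```

```text
the job is handed in; nothing more can be done
None
```

The job is handed in at about 76 s of robot time. Every step was carried out, and nothing I could see suggests one failed; the hand-in reports no verdict.

**What I did**
- I moved both bread stamps (only two were there) into the tray.
- I laid the block on the bed and pushed it by its knob against the end stop, where it met 5.5 N.
- I turned the screw down with the key in three goes (110°, 25° and 24°), testing the drag by the knob after each.
- I drew the block clear and laid it on the mat, then put the key back on its post.

**Drag test:** the first setting slid at a gauge of about 13–15 mm, at or below the lower edge of green. The second slid at about 15–17 mm. At the final setting the block crept at about 7 mm/s with a gauge of roughly 19–24 mm (wrist force 4.8–6.1 N), and the rod was clearly green at the block's edge in the picture.

**Last checks**
- **Stamps:** both are standing in the tray.
- **Block:** it lies flat on the mat, its centre about 29 mm from the mat's centre.
- **Key:** it is fully down, its top at 131 mm (132 expected) and within 1 mm of the stand's centre.
- **Other things:** I did not measure the bystanders; those in view in the last top picture looked unmoved. The arm hid part of that picture, including the mat, so the block and key were checked with the wrist camera.

**Less certain**
- **Pad height:** I did not measure the free pad directly at the end. From the drag force it should hang about 1.5–2.5 mm below where the block's top stood, inside the 0.2–4.5 mm allowed. The side camera was too coarse to confirm it.
- **Gauge readings:** in the first two tests, the values from wrist force and from knob travel differed by up to about 2 mm.

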